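Find the comb leaf that fits the lift spindle

TASK

Try the three comb leaves gently, one by one, on the threaded spindle that lies between the orange guide gates of the green rack, feeling along the thread for the grooves, to find the leaf whose teeth mesh with it all the way down. Leave that leaf standing fully meshed on the spindle and have the other two standing in the slots of the wooden holder. Press only lightly on the spindles (well under 45 N) and leave the tape, the can and the screwdriver alone.

Things in the scene. Friction and masses are not known exactly. Their poses are not given: they have to be found in the camera images.
- rack: Fixed green rack, base 200 mm (x) by 235 mm (y), with three parallel level spindles along x, axes 70 mm above the table, at y = 0 (the gauging place, between orange guide gates) and y = +65 and +130 mm (spares). Origin on the table under the middle of the gauging place, z up.
- gauge (a point): Point over the middle of the gauged spindle, 87 mm above the table, at groove floor level; x along the spindle, z up. Tooth tips of a fully meshed leaf are at this level, its x along this x; it may stand up to 7 mm off along x. Crests are 5 mm higher: a leaf that does not mesh rides there. A fitting tooth enters a groove if within 2 mm of its middle, tapered flanks guide it; play 0.6 mm.
- gates (a point): Middle of the slot between the orange guide gates, at their top, 27 mm above gauge, same axes. Two pairs of gates, 27 mm either side along x, leave a lengthwise slot 15 mm wide (y) centred on the spindle, 20 mm deep from this level, with flared upper edges; it keeps a released leaf upright. The gates' outer uprights reach 34 mm to either side (y).
- leaf_red_mid (a point): Centre of a loose aluminium comb leaf with red grip tab: 90 mm long (x), 10 mm thick (y), 85 mm tall (z); this point is 42.5 mm above the tooth tips. The tab, 44 mm long, is the upper 41.5 mm; grip it across the 10 mm. About 130 g. Stands teeth down; the tapered teeth, 5.5 mm long, line the middle 65 mm of the lower edge. Pitch 8, 10 or 12 mm, each leaf another; the colour does not tell which.
- leaf_yellow_mid (a point): Centre of a loose aluminium comb leaf with yellow grip tab: 90 mm long (x), 10 mm thick (y), 85 mm tall (z); this point is 42.5 mm above the tooth tips. The tab, 44 mm long, is the upper 41.5 mm; grip it across the 10 mm. About 130 g. Stands teeth down; the tapered teeth, 5.5 mm long, line the middle 65 mm of the lower edge. Pitch 8, 10 or 12 mm, each leaf another; the colour does not tell which.
- leaf_blue_mid (a point): Centre of a loose aluminium comb leaf with blue grip tab: 90 mm long (x), 10 mm thick (y), 85 mm tall (z); this point is 42.5 mm above the tooth tips. The tab, 44 mm long, is the upper 41.5 mm; grip it across the 10 mm. About 130 g. Stands teeth down; the tapered teeth, 5.5 mm long, line the middle 65 mm of the lower edge. Pitch 8, 10 or 12 mm, each leaf another; the colour does not tell which.
- spindle_a: One of three fixed steel spindles, 44 mm over the thread crests, threaded over 148 mm, pitch 8, 10 or 12 mm, each another; which one lies in the gauging place varies. Origin on its axis at mid-length, x along it. Where the grooves lie along the axis varies and is not known. It does not give way when pressed.
- spindle_b: One of three fixed steel spindles, 44 mm over the thread crests, threaded over 148 mm, pitch 8, 10 or 12 mm, each another; which one lies in the gauging place varies. Origin on its axis at mid-length, x along it. Where the grooves lie along the axis varies and is not known. It does not give way when pressed.
- spindle_c: One of three fixed steel spindles, 44 mm over the thread crests, threaded over 148 mm, pitch 8, 10 or 12 mm, each another; which one lies in the gauging place varies. Origin on its axis at mid-length, x along it. Where the grooves lie along the axis varies and is not known. It does not give way when pressed.
- holder: Fixed wooden holder block 126 mm (its x) by 160 mm (its y), 35 mm high, with three blind slots along its x at y = -55, 0 and +55 mm, each 98 mm long, 15 mm wide; end ledges 16 mm above the table carry a leaf's ends, so that its tooth tips hang 10.5 mm above the table. Each leaf starts upright in one slot, x along the slot. Origin on the table under the block's centre, z up.
- tape: Bystander: blue roll of tape lying flat, 96 mm across, 25 mm high; origin under its centre.
- can: Bystander: upright can, 54 mm across, 95 mm high; origin under its centre.
- driver: Bystander: screwdriver lying on the table, 180 mm long; origin under its middle.
There are look-alikes about, which are no part of the job. What is shaped like the part that bears leaf_blue_mid but purple is not meant. Several things have the shape of the holder; the one meant has the colours described above.

How it is judged:
By the outcome, as a careful person would: the job done as asked, in the order asked, and still so for the second after the job is handed in, with the robot touching nothing.
It also fails if it takes over 72 s, if anything falls off the work surface, if the arm or the gripper's body presses on something with over 40 N, if the wrist force passes 120 N, or if a joint passes its speed limit or range.

ROBOT

A 6-joint arm with a two-finger parallel gripper is mounted at the origin on the work surface. World frame = base frame: x ahead of the robot, y to its left, z up, the work surface at z = 0. Lengths are in mm, angles in rad, forces in N, time in s.
With the tool pointing down it reaches from about 325 to 850 mm from the base axis. Payload 15.5 kg.
Tool frame: the origin (TCP) lies at the very end of the fingers, on their centre line; the grasp point (between the pads) lies 19 mm behind it; z points along the fingers, y is the direction in which the jaws open and shut (so a half turn about z gives the same grasp; the last joint's range is limited). The gripper opens to 91 mm and grips with 3 to 60 N. Pads are 32 mm wide; open, the fingers measure 118 mm over their backs; the gripper's body (76 mm by 178 mm) begins 60 mm behind the grasp point.
Start: joints at [1.208, 0.494, 1.345, -0, 1.302, -0.096], TCP at [165.377, 602.725, 213.915] pointing down, gripper open.
Joint ranges: [-2.91, 2.91], [-0.82, 2.16], [0.22, 2.67], [-1.22, 4.37], [0.12, 2.79], [-3.08, 3.08]. Speed limits (rad/s): [1.89, 1.89, 2.57, 3.01, 3.01, 3.01].

INTERFACE

Orientations are given as [roll, pitch, yaw] about the fixed x, y, z axes, in that order (R = Rz(yaw) Ry(pitch) Rx(roll)).
In Python, from bench import sensors, imaging, hand_in gives the robot as it stands.
- The arm moves only by the tool carry_out, never from a script. Its argument "targets" is a list of rows, each an object with "offset": the shift along the world's x, y, z in mm, a list of three; "turn": the turn about the world's z in rad. A call has 1 to 20 rows; each row shifts and turns the pose as measured when the row begins; what a row does not reach is not made up. A row lasts 1/10 s, in which the tool goes at most 50 mm and 8.59 degrees, less where a joint would pass 70% of its speed; a pose out of reach is approached as far as the arm can. A call with a gripper value outside its range is refused whole. "grip" is the gripper command: -1 is fully open, 1 is shut, values between are in proportion, set as the call begins (left out, the last holds). The fingers move at their own pace and stop on an object; the grip force is fixed at half the most. Time passes only in rows, so rows that do not move let the fingers close. It gives the time, the measured TCP pose, the force and the opening at its end, in the units of the state.
- sensors.sense(): the state, without advancing time (a new reading comes with each control period).
- imaging.camera(name): name is "scene" or "side" or "wrist"; returns the picture (384x512x3 uint8, red, green, blue); there is no depth.
- imaging.camera_model(name): a dict with "intrinsics" (3x3 intrinsics, pixels), "dist" ([k1, k2, p1, p2, k3] as OpenCV has them; the pictures are not rectified), "cam_to_world" (4x4, takes a point from camera to world coordinates). Camera axes: x right, y up, looking along -z (the intrinsics and any distortion apply to the point x, -y, -z); pixel columns grow to the right and rows downward; lengths in mm; the calibration is good to about 2 mm. A picture is of the moment at which its call begins: read the wrist's pose just before it. camera_model takes no time and is no camera call; for the wrist camera it gives the pose at the moment of the call.
- hand_in(): hands the job in, once; it reports no verdict.
The state is a dict: "time": time; "q": joint angles; "joint_velocities": joint speeds; "tau": joint torques, N m; "eef_pos": TCP position; "eef_rot": TCP orientation; "force": force on the tool from outside, world axes, zero at the start; "wrist_torque": the same for the moment, N m; "gripper_width": finger opening in mm.
Only numpy, scipy, OpenCV 4.12 (cv2) and the standard library are available. Lean on these libraries where they do the work, as an engineer would, in place of code of your own. Each camera call takes 0.05 s, during which the arm holds its last target.

## Working session

There is one attempt and no reset: what is moved stays moved. The work goes in short steps, Python scripts to look and compute and a tool call to move; the robot and the scene stay as the last step left them, time stands still between calls to the robot, and variables do not carry over. Pictures are saved under pics/ and viewed, and the job is handed in when it is done.

Besides the shell and the picture viewer there is one more tool, called after ">>>" in YAML: its name, and indented under it one key for each argument. carry_out: Moves the arm, as the interface text tells. Its arguments: {"type":"object","properties":{"targets":{"type":"array","items":{"type":"object","properties":{"offset":{"type":"array","items":{"type":"number"}},"turn":{"type":"number"}}}},"grip":{"type":"number"}},"required":["targets"]}

```bash
ls; mkdir -p pics; python3 - <<'E'
from bench import sensors, imaging
import cv2
s=sensors.sense();print(s)
for n in ["scene","side","wrist"]:
    m=imaging.camera_model(n);print(n,m)
    cv2.imwrite(f"pics/{n}0.png",imaging.camera(n)[:,:,::-1])
E
```

```text
pics
{'time': 0.0, 'q': array([ 1.20751791e+00,  4.94168539e-01,  1.34616097e+00,  7.28671971e-06,
        1.30252148e+00, -9.55061060e-02]), 'joint_velocities': array([-0.00048458,  0.00124184, -0.00052992, -0.00067715, -0.00056792,
       -0.00131103]), 'tau': array([ 4.01798927e-03, -8.78833151e+01, -3.81854796e+01,  7.10395142e-02,
        5.34022506e-02, -1.10921719e-04]), 'eef_pos': array([165.21865177, 602.34730055, 213.33727645]), 'eef_rot': array([-3.14034073e+00, -1.26987104e-04,  2.87381833e+00]), 'force': array([ 0.29271579,  0.00841907, -0.03998476]), 'wrist_torque': array([-0.0062978 ,  0.04575405, -0.0061517 ]), 'gripper_width': 91.18636049202289}
scene {'intrinsics': array([[460.90025041,   0.        , 259.87003955],
       [  0.        , 460.90025041, 192.22499651],
       [  0.        ,   0.        ,   1.        ]]), 'dist': array([0.04590804, 0.        , 0.        , 0.        , 0.        ]), 'cam_to_world': array([[-8.15747388e-01, -4.88996111e-01,  3.08932035e-01,
         8.38713970e+02],
       [ 5.78277644e-01, -7.00843959e-01,  4.17627480e-01,
         2.93568
[... 712 characters left out ...]
     [ 0.00000000e+00,  0.00000000e+00,  0.00000000e+00,
         1.00000000e+00]])}
wrist {'intrinsics': array([[278.72512287,   0.        , 254.21768725],
       [  0.        , 278.72512287, 187.61150857],
       [  0.        ,   0.        ,   1.        ]]), 'dist': array([-0.00458432,  0.        ,  0.        ,  0.        ,  0.        ]), 'cam_to_world': array([[ 2.64417204e-01, -9.24114415e-01, -2.75855199e-01,
         8.72869625e+01],
       [ 9.64408059e-01,  2.53132556e-01,  7.64264694e-02,
         6.23773897e+02],
       [-7.98870369e-04, -2.86245451e-01,  9.58155991e-01,
         3.83990699e+02],
       [ 0.00000000e+00,  0.00000000e+00,  0.00000000e+00,
         1.00000000e+00]])}
```

View pics/scene0.png

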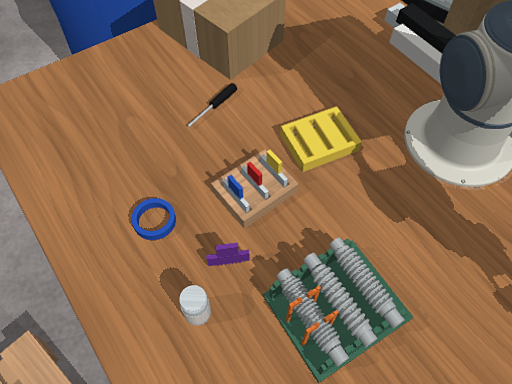

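View pics/side0.png

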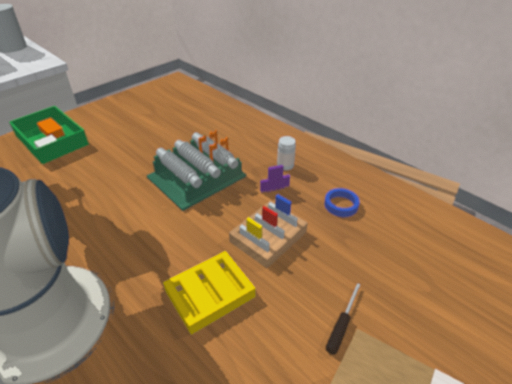

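View pics/wrist0.png

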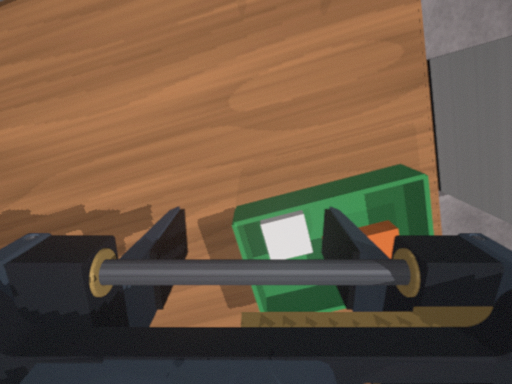

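The scene picture shows the wooden holder at about (255,187), with the blue tab at (235,186), red at (255,173) and yellow at (274,160). The rack is at about (338,308), with the orange gates at (303,300) and (320,328). Things that could be mistaken for these: the yellow holder-shaped block (320,137), the purple leaf shape (228,255) and the green tray that holds an orange thing (side view, 48,133). I'm choosing the wooden holder and the rack with the orange gates, and I'll check both in crops.

```bash
cat > h.py <<'E'
import numpy as np, cv2, json
from bench import sensors, imaging
def ray(m,uv):
    p=cv2.undistortPoints(np.array([[uv]],float),m["intrinsics"],np.array(m["dist"]))[0,0]
    T=m["cam_to_world"]; d=T[:3,:3]@np.array([p[0],-p[1],-1.0]); return T[:3,3],d/np.linalg.norm(d)
def onz(m,uv,z):
    o,d=ray(m,uv); return o+d*(z-o[2])/d[2]
def tri(rs):
    A=np.zeros((3,3));b=np.zeros(3)
    for o,d in rs:
        P=np.eye(3)-np.outer(d,d);A+=P;b+=P@o
    x=np.linalg.solve(A,b); return x,[np.linalg.norm((np.eye(3)-np.outer(d,d))@(x-o)) for o,d in rs]
def proj(m,p):
    T=m["cam_to_world"];c=T[:3,:3].T@(np.array(p,float)-T[:3,3]);c=np.array([c[0],-c[1],-c[2]])
    return cv2.projectPoints(c[None],np.zeros(3),np.zeros(3),m["intrinsics"],np.array(m["dist"]))[0][0,0]
E
python3 - <<'E'
import cv2
a=cv2.imread("pics/scene0.png")
cv2.imwrite("pics/c1.png",cv2.resize(a[140:240,190:330],None,fx=5.5,fy=5.5,interpolation=cv2.INTER_CUBIC))
cv2.imwrite("pics/c2.png",cv2.resize(a[230:384,255:420],None,fx=3.8,fy=3.8,interpolation=cv2.INTER_CUBIC))
b=cv2.imread("pics/side0.png")
cv2.imwrite("pics/c3.png",cv2.resize(b[120:270,140:340],None,fx=4,fy=4,interpolation=cv2.INTER_CUBIC))
E
```

```text
(no output)
```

View pics/c1.png

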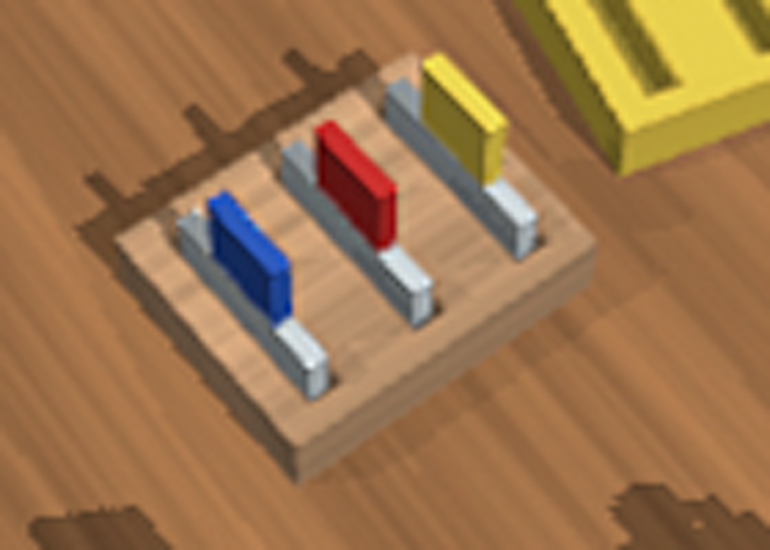

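View pics/c2.png

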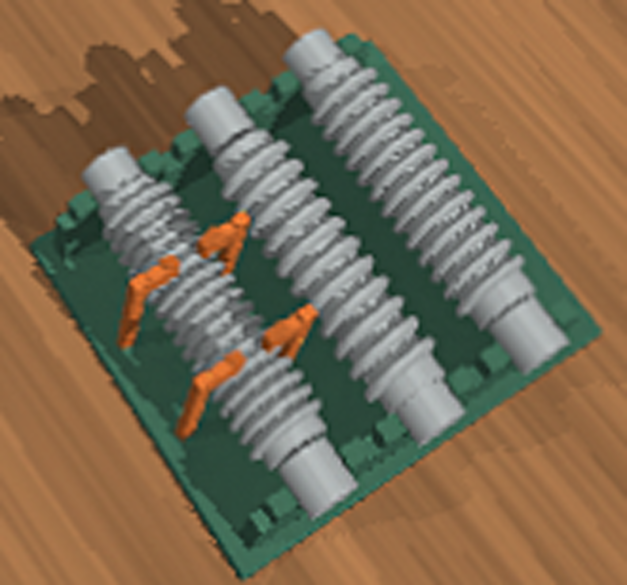

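View pics/c3.png

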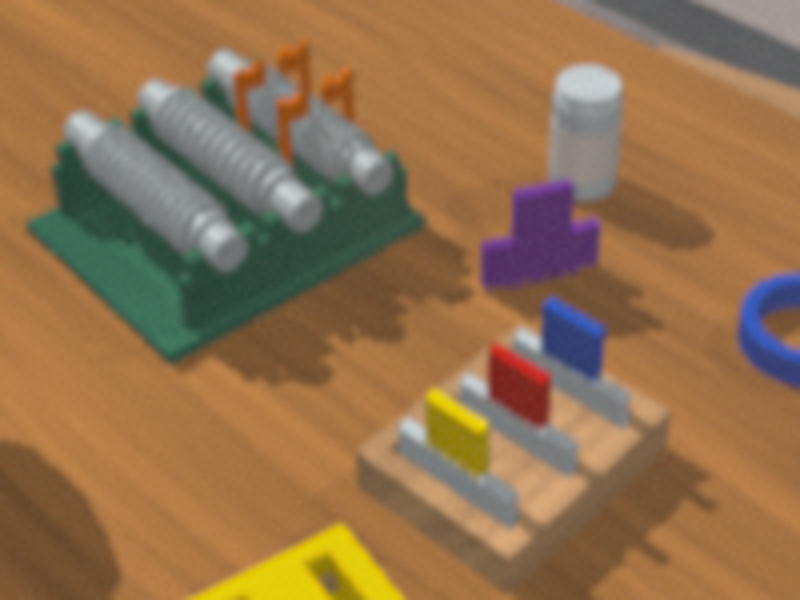

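```bash
python3 - <<'E'
from h import *
S=imaging.camera_model("scene");D=imaging.camera_model("side")
def p1(x,y):return ((x+.5)/5.5-.5+190,(y+.5)/5.5-.5+140)
def p2(x,y):return ((x+.5)/3.8-.5+255,(y+.5)/3.8-.5+230)
def p3(x,y):return ((x+.5)/4-.5+140,(y+.5)/4-.5+120)
np.set_printoptions(precision=1,suppress=True)
for n,c in dict(yellow=[(425,60),(438,53),(508,125),(495,132)],red=[(317,128),(330,121),(396,187),(383,194)],blue=[(208,199),(222,192),(291,262),(277,270)]).items():
    P=np.array([onz(S,p1(*q),95.5) for q in c]);v=(P[2]+P[3]-P[0]-P[1])/2
    print(n,P.mean(0),"len",np.linalg.norm(v),"yaw",np.arctan2(v[1],v[0]))
P=np.array([onz(S,p1(*q),35) for q in [(117,240),(300,447),(597,243),(413,55)]])
print("holder",P.mean(0),[np.linalg.norm(P[i]-P[i-1]) for i in range(4)],[np.arctan2(*(P[i]-P[i-1])[1::-1]) for i in range(4)])
P=np.array([onz(S,p2(*q),114) for q in [(178,265),(203,245),(241,360),(267,343)]])
print("gates",P.mean(0),P)
v=(P[2]+P[3]-P[0]-P[1])/2;print(np.linalg.norm(v),np.arctan2(v[1],v[0]))
P=np.array([onz(S,p2(*q),6) for q in [(243,578),(600,330),(370,38),(35,243)]])
print("rack",P.mean(0),[np.linalg.norm(P[i]-P[i-1]) for i in range(4)],[np.arctan2(*(P[i]-P[i-1])[1::-1]) for i in range(4)])
# spindle axis endpoints on axis silhouettes, z=70, 3 spindles (centres of end stubs)
# triangulate leaf tops: side crop
for n,a,b in [("yellow",(466,92),(458,430-22)),("red",(356,157),(520,365)),("blue",(250,231),(574,318))]:
    print(n,tri([ray(S,p1(*a)),ray(D,p3(*b))]))
E
```

```text
yellow [ 453.5 -175.7   95.5] len 45.419106090762426 yaw 1.6174076070361012
red [ 508.7 -175.1   95.5] len 41.44742571937724 yaw 1.652574935376556
blue [ 563.2 -170.6   95.5] len 43.08175552347582 yaw 1.663038313820052
holder [ 508.9 -173.2   35. ] [np.float64(158.56580418100305), np.float64(125.35988186993256), np.float64(157.38166591434762), np.float64(124.24108387155397)] [np.float64(0.04622349463116336), np.float64(1.6320781784705793), np.float64(-3.088338071457649), np.float64(-1.5189417013828774)]
gates [605.6 148.2 114. ] [[611.5 122.  114. ]
 [595.4 121.1 114. ]
 [615.3 174.5 114. ]
 [600.3 175.4 114. ]]
53.55589694031683 1.4891945620602804
rack [528.9 149.8   6. ] [np.float64(197.95334174930113), np.float64(234.28263087574842), np.float64(199.39827624830014), np.float64(232.9973403508133)] [np.float64(1.4963961658682112), np.float64(3.083884918980812), np.float64(-1.638606068735082), np.float64(-0.05143149229805811)]
yellow (array([ 455.6, -177.4,   96. ]), [np.float64(2.5996482163167745), np.float64(2.599648216316678)])
red (array([ 509.5, -177.5,   94.1]), [np.float64(2.0186819646997622), np.float64(2.0186819646997205)])
blue (array([ 564.1, -172.7,   94.1]), [np.float64(2.1790229046011005), np.float64(2.1790229046011693)])
```

>>> carry_out:
  targets:
    - {"offset": [19,-43,1],"turn": -0.07}
    - {"offset": [19,-43,1],"turn": -0.07}
    - {"offset": [19,-43,1],"turn": -0.07}
    - {"offset": [19,-43,1],"turn": -0.07}
    - {"offset": [19,-43,1],"turn": -0.07}
    - {"offset": [19,-43,1],"turn": -0.07}
    - {"offset": [19,-43,1],"turn": -0.07}
    - {"offset": [19,-43,1],"turn": -0.07}
    - {"offset": [19,-43,1],"turn": -0.07}
    - {"offset": [19,-43,1],"turn": -0.07}
    - {"offset": [19,-43,0],"turn": -0.07}
    - {"offset": [19,-43,0],"turn": -0.07}
    - {"offset": [19,-43,0],"turn": -0.07}
    - {"offset": [19,-43,0],"turn": -0.07}
    - {"offset": [19,-43,0],"turn": -0.07}
    - {"offset": [19,-43,0],"turn": -0.07}
    - {"offset": [19,-43,0],"turn": -0.07}
    - {"offset": [19,-43,0],"turn": -0.07}
  grip: 0.1

```text
time: 1.95
eef_pos: [510.4, -200.4, 222.5]
eef_rot: [3.139, -0.0, 1.57]
force: [1.1, 1.0, 0.5]
gripper_width: 41.1
```

>>> carry_out:
  targets:
    - {"offset": [0,20,0],"turn": 0.055}
    - {"offset": [0,0,0],"turn": 0}
    - {"offset": [0,0,0],"turn": 0}

```text
time: 2.25
eef_pos: [512.3, -186.6, 221.3]
eef_rot: [3.139, 0.001, 1.617]
force: [0.0, 0.3, 0.3]
gripper_width: 41.4
```

```bash
python3 - <<'E'
from h import *
m=imaging.camera_model("wrist");s=sensors.sense();print(s["eef_pos"],s["eef_rot"],s["force"],s["gripper_width"])
cv2.imwrite("pics/w1.png",imaging.camera("wrist")[:,:,::-1])
for n,p in dict(y=[453.5,-175.7,95.5],r=[508.7,-175.1,95.5],b=[563.2,-170.6,95.5]).items(): print(n,proj(m,p))
E
```

```text
[ 512.33488167 -186.6435819   221.28902316] [3.13911031e+00 1.12251597e-03 1.61682775e+00] [0.02014669 0.33127197 0.32844004] 41.39395920353839
y [200.03544483 168.85031058]
r [250.77085296 170.57182507]
b [300.98048942 168.77701272]
```

View pics/w1.png

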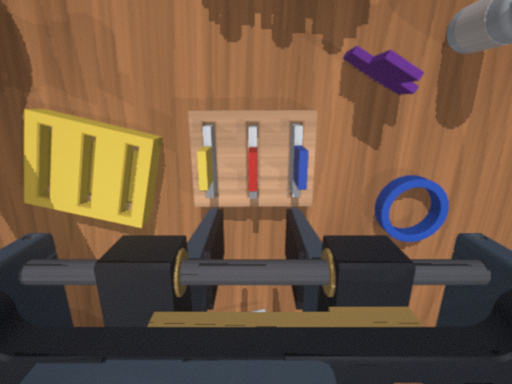

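```bash
python3 - <<'E'
from h import *
m=imaging.camera_model("wrist");a=cv2.imread("pics/w1.png")[100:215]
h=cv2.cvtColor(a,cv2.COLOR_BGR2HSV)
cv2.imwrite("pics/c4.png",cv2.resize(a[:,170:340],None,fx=4.5,fy=4.5,interpolation=cv2.INTER_CUBIC))
for n,lo,hi in [("y",(22,150,90),(35,255,255)),("r",(0,180,60),(6,255,255)),("b",(105,180,60),(125,255,255))]:
    k=cv2.inRange(h,lo,hi);k[:,:190]=0;k[:,330:]=0
    c=max(cv2.findContours(k,0,1)[0],key=cv2.contourArea);x,y,w,hh=cv2.boundingRect(c);print(n,x,y+100,w,hh)
    for e in (x-.0,x+w-1):
        print(onz(m,(e,y+100+hh/2),95.5).round(1))
    print("ends",onz(m,(x+w/2,y+100-.5),95.5).round(1),onz(m,(x+w/2,y+100+hh-.5),95.5).round(1))
E
```

```text
y 198 147 14 43
[ 451.  -175.    95.5]
[ 465.2 -174.3   95.5]
ends [ 458.7 -150.7   95.5] [ 458.5 -198.5   95.5]
r 249 151 8 39
[ 506.5 -174.7   95.5]
[ 514.1 -174.3   95.5]
ends [ 509.9 -152.6   95.5] [ 511.9 -196.1   95.5]Traceback (most recent call last):
  File "<stdin>", line 7, in <module>
ValueError: max() iterable argument is empty
```

View pics/c4.png

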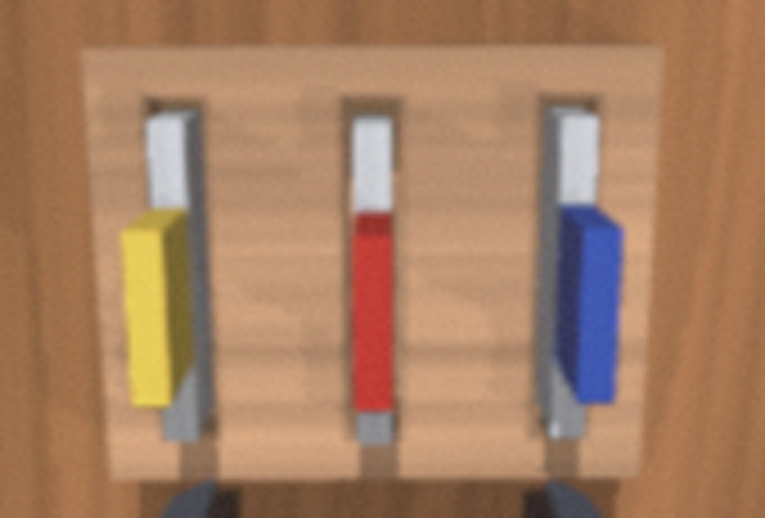

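>>> carry_out:
  targets:
    - {"offset": [-1,6,-25],"turn": 0}
    - {"offset": [-1,5,-30],"turn": 0}
    - {"offset": [0,0,-30],"turn": 0}
    - {"offset": [0,0,-30],"turn": 0}
    - {"offset": [0,0,-20],"turn": 0}
    - {"offset": [0,0,-8],"turn": 0}
    - {"offset": [0,0,0],"turn": 0}
    - {"offset": [0,0,0],"turn": 0}

```text
time: 3.1
eef_pos: [510.0, -172.1, 76.7]
eef_rot: [3.135, 0.003, 1.62]
force: [-0.3, 0.6, 0.3]
gripper_width: 40.9
```

>>> carry_out:
  targets:
    - {"offset": [0,-2,-12],"turn": 0}
    - {"offset": [0,0,-6],"turn": 0}
    - {"offset": [0,0,0],"turn": 0}
    - {"offset": [0,0,0],"turn": 0}

```text
time: 3.5
eef_pos: [511.5, -175.0, 59.6]
eef_rot: [3.131, 0.005, 1.621]
force: [0.4, 1.3, 1.1]
gripper_width: 40.9
```

>>> carry_out:
  targets:
    - {"offset": [0,0,0]}
    - {"offset": [0,0,0]}
    - {"offset": [0,0,0]}
    - {"offset": [0,0,0]}
    - {"offset": [0,0,0]}
  grip: 1

```text
$.targets[0]: bad value
```

>>> carry_out:
  targets:
    - {"offset": [0,0,0],"turn": 0}
    - {"offset": [0,0,0],"turn": 0}
    - {"offset": [0,0,0],"turn": 0}
    - {"offset": [0,0,0],"turn": 0}
    - {"offset": [0,0,0],"turn": 0}
  grip: 1

```text
time: 4.0
eef_pos: [511.8, -175.2, 60.3]
eef_rot: [3.13, 0.006, 1.62]
force: [0.5, 0.3, -1.2]
gripper_width: 10.0
```

>>> carry_out:
  targets:
    - {"offset": [0,0,20],"turn": 0}
    - {"offset": [0,0,30],"turn": 0}
    - {"offset": [0,0,40],"turn": 0}
    - {"offset": [0,5,35],"turn": 0}
    - {"offset": [7,25,10],"turn": -0.01}
    - {"offset": [9,30,0],"turn": -0.01}
    - {"offset": [9,30,0],"turn": -0.01}
    - {"offset": [9,30,0],"turn": -0.01}
    - {"offset": [9,30,0],"turn": -0.01}
    - {"offset": [9,30,0],"turn": -0.01}
    - {"offset": [9,30,0],"turn": -0.01}
    - {"offset": [9,30,0],"turn": -0.01}
    - {"offset": [9,30,0],"turn": -0.01}
    - {"offset": [9,25,0],"turn": -0.01}
    - {"offset": [5,10,0],"turn": -0.01}
    - {"offset": [0,0,0],"turn": 0}
    - {"offset": [0,0,0],"turn": 0}

```text
time: 5.7
eef_pos: [604.1, 141.9, 200.2]
eef_rot: [3.133, 0.005, 1.504]
force: [-0.9, -0.3, -1.1]
gripper_width: 10.0
```

Next I'll take a wrist view of the spindle and the leaf, with side and scene views as a check.

```bash
python3 - <<'E'
from h import *
m=imaging.camera_model("wrist")
print(proj(m,[605.6,148.2,114]),proj(m,[605.6,148.2,87]))
w=imaging.camera("wrist")[:,:,::-1]; d=imaging.camera("side")[:,:,::-1]
cv2.imwrite("pics/w2.png",w);cv2.imwrite("pics/d2.png",d)
D=imaging.camera_model("side");u,v=proj(D,[604,142,150]).astype(int);print(u,v)
cv2.imwrite("pics/c5.png",cv2.resize(d[v-50:v+50,u-65:u+65],None,fx=6,fy=6,interpolation=cv2.INTER_CUBIC))
E
```

```text
[254.12678112 185.15081988] [253.90899402 177.88701631]
211 127
```

View pics/w2.png

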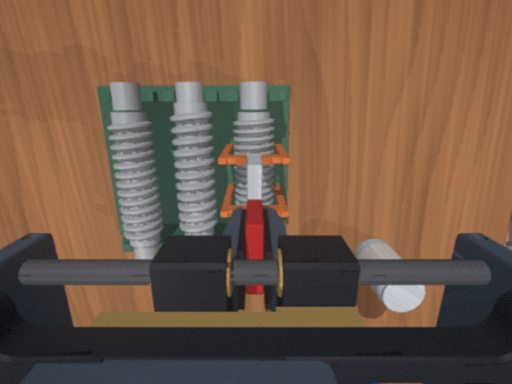

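View pics/c5.png

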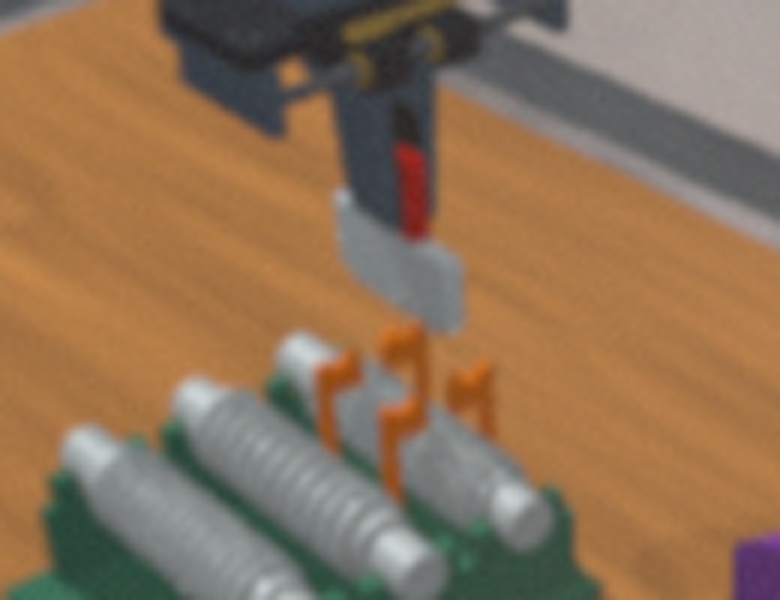

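```bash
python3 - <<'E'
from h import *
m=imaging.camera_model("wrist");a=cv2.imread("pics/w2.png");s=sensors.sense();print(s["eef_pos"],s["eef_rot"])
cv2.imwrite("pics/c6.png",cv2.resize(a[70:225,205:305],None,fx=3.8*1,fy=3.8,interpolation=cv2.INTER_CUBIC))
h=cv2.cvtColor(a,cv2.COLOR_BGR2HSV)
k=cv2.inRange(h,(5,200,140),(14,255,255))
k[:130]=0;k[222:]=0;k[:,:200]=0;k[:,310:]=0
for c in cv2.findContours(k,0,1)[0]:
    if cv2.contourArea(c)>8: print(cv2.boundingRect(c))
for r in list(range(145,162,2))+list(range(184,216,3)):
    x=np.where(k[r])[0]
    if len(x): print(r,x.min(),x.max(),[int(t) for t in x[:-1][np.diff(x)>5]],[int(t) for t in x[1:][np.diff(x)>5]], onz(m,((x.min()+x.max())/2,r),114).round(1))
E
```

```text
[604.11322192 141.48781443 200.37036662] [3.13244346 0.00524085 1.5032358 ]
```

View pics/c6.png

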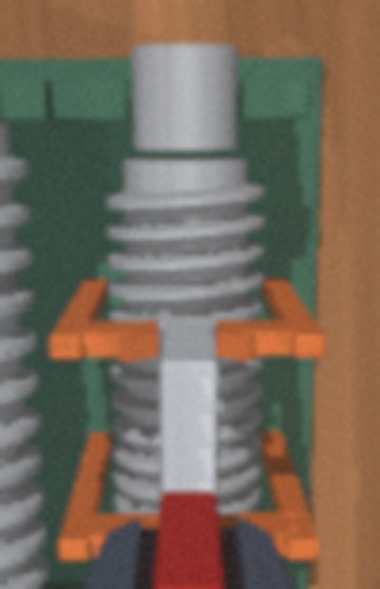

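```bash
python3 - <<'E'
from h import *
m=imaging.camera_model("wrist")
for uv in [(254.2,157.5),(254.5,213),(253.6,102)]: print(onz(m,uv,114 if uv[1]>110 else 80).round(1))
E
```

```text
[607.5 174.5 114. ]
[604. 119. 114.]
[610.5 223.9  80. ]
```

>>> carry_out:
  targets:
    - {"offset": [1.5,5,-10],"turn": 0}
    - {"offset": [0,0,-15],"turn": 0}
    - {"offset": [0,0,-8],"turn": 0}
    - {"offset": [0,0,0],"turn": 0}

```text
time: 6.2
eef_pos: [605.3, 144.2, 165.3]
eef_rot: [3.133, 0.005, 1.5]
force: [-0.9, -0.2, -1.7]
gripper_width: 9.9
```

>>> carry_out:
  targets:
    - {"offset": [0.5,2,-5],"turn": 0.004}
    - {"offset": [0,0,-5],"turn": 0}
    - {"offset": [0,0,-4],"turn": 0}
    - {"offset": [0,0,-2],"turn": 0}
    - {"offset": [0,0,0],"turn": 0}

```text
time: 6.7
eef_pos: [606.2, 146.1, 148.5]
eef_rot: [3.132, 0.005, 1.504]
force: [-0.8, 0.9, -1.4]
gripper_width: 9.9
```

>>> carry_out:
  targets:
    - {"offset": [0,0,-2.5],"turn": 0}
    - {"offset": [0,0,-2],"turn": 0}
    - {"offset": [0,0,-1],"turn": 0}
    - {"offset": [0,0,-1],"turn": 0}

```text
time: 7.1
eef_pos: [606.5, 146.1, 142.1]
eef_rot: [3.131, 0.005, 1.504]
force: [0.8, 0.6, -0.6]
gripper_width: 9.9
```

>>> carry_out:
  targets:
    - {"offset": [0,0,-1],"turn": 0}
    - {"offset": [0,0,-1],"turn": 0}

```text
time: 7.3
eef_pos: [606.7, 146.1, 141.1]
eef_rot: [3.13, 0.005, 1.504]
force: [-6.1, 0.3, 18.8]
gripper_width: 10.1
```

>>> carry_out:
  targets:
    - {"offset": [-0.3,1,0],"turn": 0}
    - {"offset": [0,1,-0.2],"turn": 0}
    - {"offset": [0,1,-0.2],"turn": 0}

```text
time: 7.6
eef_pos: [606.8, 148.7, 141.5]
eef_rot: [3.128, 0.006, 1.504]
force: [0.0, -1.8, 2.4]
gripper_width: 10.0
```

>>> carry_out:
  targets:
    - {"offset": [-0.2,1,-0.7],"turn": 0}
    - {"offset": [-0.1,1,-0.5],"turn": 0}
    - {"offset": [-0.1,1,-0.5],"turn": 0}

```text
time: 7.9
eef_pos: [607.0, 150.5, 141.1]
eef_rot: [3.127, 0.008, 1.504]
force: [-2.5, -6.5, 11.5]
gripper_width: 9.7
```

>>> carry_out:
  targets:
    - {"offset": [-0.2,1.3,-0.3],"turn": 0}
    - {"offset": [-0.2,1.3,-0.4],"turn": 0}
    - {"offset": [-0.2,1.3,-0.5],"turn": 0}

```text
time: 8.2
eef_pos: [607.0, 152.0, 141.0]
eef_rot: [3.125, 0.012, 1.505]
force: [-1.3, -9.1, 11.1]
gripper_width: 9.8
```

>>> carry_out:
  targets:
    - {"offset": [-0.2,1.3,-0.4],"turn": 0}
    - {"offset": [-0.2,0.5,-0.4],"turn": 0}

```text
time: 8.4
eef_pos: [607.0, 152.3, 141.1]
eef_rot: [3.124, 0.015, 1.505]
force: [-1.1, -3.9, 7.7]
gripper_width: 10.1
```

>>> carry_out:
  targets:
    - {"offset": [0,-1,1],"turn": 0}
    - {"offset": [-0.3,-4,0.5],"turn": 0}
    - {"offset": [-0.3,-3,0],"turn": 0}
    - {"offset": [-0.3,0,-0.5],"turn": 0}

```text
time: 8.8
eef_pos: [605.9, 144.1, 141.7]
eef_rot: [3.124, 0.015, 1.505]
force: [0.5, -1.8, 1.8]
gripper_width: 9.6
```

>>> carry_out:
  targets:
    - {"offset": [0,-0.5,-0.7],"turn": 0}
    - {"offset": [0,-1,-0.5],"turn": 0}
    - {"offset": [0,-1,-0.5],"turn": 0}
    - {"offset": [0,-1,-0.5],"turn": 0}

```text
time: 9.2
eef_pos: [606.4, 142.6, 141.0]
eef_rot: [3.123, 0.01, 1.504]
force: [-3.9, 6.0, 8.8]
gripper_width: 10.0
```

>>> carry_out:
  targets:
    - {"offset": [-0.1,-1,-0.3],"turn": 0}
    - {"offset": [-0.1,-1,-0.5],"turn": 0}
    - {"offset": [-0.1,-1,-0.4],"turn": 0}

```text
time: 9.5
eef_pos: [606.2, 142.0, 141.1]
eef_rot: [3.121, 0.006, 1.504]
force: [-2.4, 6.5, 5.4]
gripper_width: 9.7
```

>>> carry_out:
  targets:
    - {"offset": [0,1,15],"turn": 0}
    - {"offset": [0,0,25],"turn": 0}
    - {"offset": [-5,-10,15],"turn": 0.005}
    - {"offset": [-9,-30,0],"turn": 0.01}
    - {"offset": [-9,-30,0],"turn": 0.01}
    - {"offset": [-9,-30,0],"turn": 0.01}
    - {"offset": [-9,-30,0],"turn": 0.01}
    - {"offset": [-9,-30,0],"turn": 0.01}
    - {"offset": [-9,-30,0],"turn": 0.01}
    - {"offset": [-9,-30,0],"turn": 0.01}
    - {"offset": [-9,-30,0],"turn": 0.01}
    - {"offset": [-9,-30,0],"turn": 0.01}
    - {"offset": [-8,-25,0],"turn": 0.01}
    - {"offset": [0,0,0],"turn": 0.005}
    - {"offset": [0,0,0],"turn": 0}

```text
time: 11.0
eef_pos: [499.6, -177.4, 196.8]
eef_rot: [3.123, 0.006, 1.622]
force: [0.4, 0.9, -0.8]
gripper_width: 10.1
```

>>> carry_out:
  targets:
    - {"offset": [9,2,-15],"turn": 0}
    - {"offset": [0,0,-25],"turn": 0}
    - {"offset": [0,0,-30],"turn": 0}
    - {"offset": [0,0,-12],"turn": 0}
    - {"offset": [0,0,0],"turn": 0}

```text
time: 11.5
eef_pos: [511.0, -171.5, 108.8]
eef_rot: [3.122, 0.006, 1.625]
force: [-0.9, 0.1, -0.7]
gripper_width: 10.2
```

>>> carry_out:
  targets:
    - {"offset": [0.5,-3.5,-12],"turn": -0.003}
    - {"offset": [0,0,-8],"turn": 0}
    - {"offset": [0,0,-2],"turn": 0}

```text
time: 11.8
eef_pos: [512.7, -174.0, 85.0]
eef_rot: [3.121, 0.006, 1.624]
force: [0.3, 0.4, -0.9]
gripper_width: 9.6
```

```bash
python3 - <<'E'
from h import *
w=imaging.camera("wrist")[:,:,::-1];s=sensors.sense();print(s["eef_pos"],s["eef_rot"])
cv2.imwrite("pics/w3.png",w)
E
```

```text
[ 512.68162793 -174.00706365   85.09747642] [3.1210574  0.00640226 1.62361999]
```

View pics/w3.png

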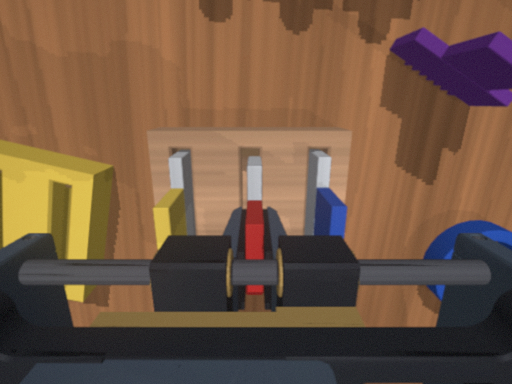

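>>> carry_out:
  targets:
    - {"offset": [-1,-1,-6],"turn": -0.003}
    - {"offset": [-0.3,0,-7],"turn": 0}
    - {"offset": [0,0,-6],"turn": 0}
    - {"offset": [0,0,-3],"turn": 0}

```text
time: 12.25
eef_pos: [513.4, -177.1, 70.2]
eef_rot: [3.114, 0.012, 1.621]
force: [-13.0, 2.3, 40.1]
gripper_width: 10.0
```

>>> carry_out:
  targets:
    - {"offset": [-0.7,1,5],"turn": 0}
    - {"offset": [-0.7,1,6],"turn": 0}
    - {"offset": [0,0,0],"turn": 0}

```text
time: 12.55
eef_pos: [512.6, -175.7, 83.4]
eef_rot: [3.111, 0.014, 1.62]
force: [0.2, -0.1, -1.3]
gripper_width: 10.2
```

```bash
python3 - <<'E'
from h import *
s=sensors.sense();m=imaging.camera_model("wrist");print(s["eef_pos"],s["eef_rot"],s["force"],s["wrist_torque"])
w=imaging.camera("wrist")[:,:,::-1];d=imaging.camera("side")[:,:,::-1];c=imaging.camera("scene")[:,:,::-1]
cv2.imwrite("pics/c7.png",cv2.resize(w[120:300,140:360],None,fx=3.3,fy=3.3,interpolation=cv2.INTER_CUBIC))
cv2.imwrite("pics/c8.png",cv2.resize(d[185:275,225:325],None,fx=6,fy=6,interpolation=cv2.INTER_CUBIC))
cv2.imwrite("pics/c9.png",cv2.resize(c[130:230,200:310],None,fx=6,fy=6,interpolation=cv2.INTER_CUBIC))
E
```

```text
[ 512.64404397 -175.66470553   83.39338562] [3.11093239 0.01391288 1.62049022] [ 0.17119491 -0.11751624 -1.30328507] [-0.112749    0.07266369  0.01748432]
```

View pics/c7.png

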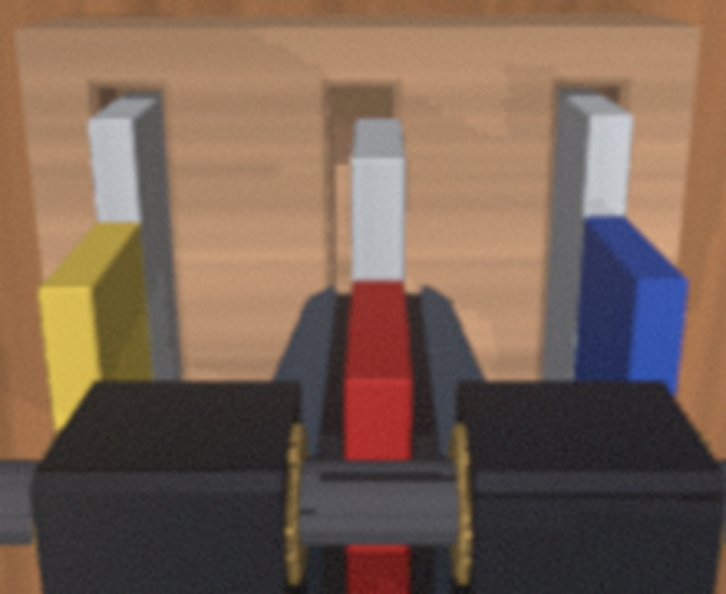

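View pics/c8.png

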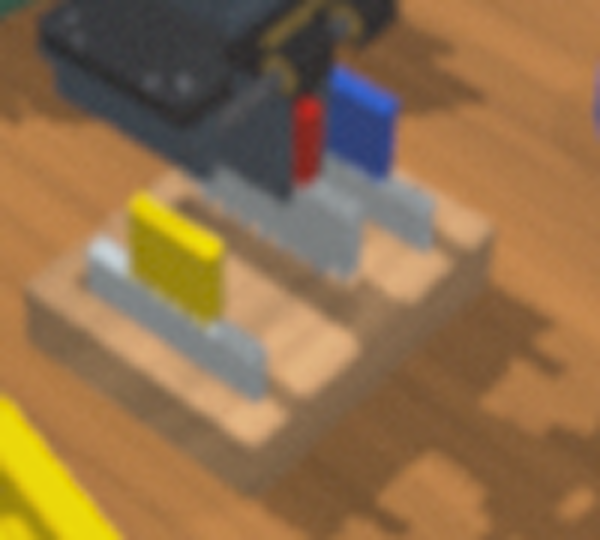

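View pics/c9.png

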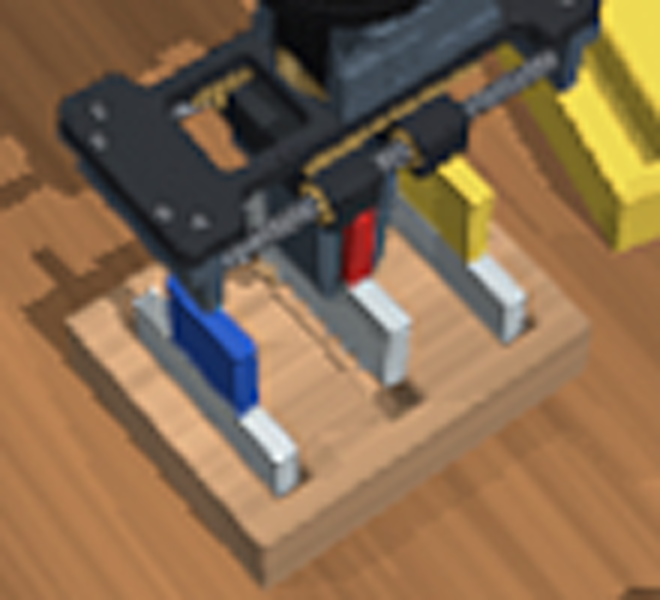

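```bash
python3 - <<'E'
from h import *
m=imaging.camera_model("wrist");S=imaging.camera_model("scene")
f=lambda x,y:((x+.5)/3.3-.5+140,(y+.5)/3.3-.5+120)
print("slot corners far",onz(m,f(324,85),35).round(1),onz(m,f(399,85),35).round(1))
print("holder far corners",onz(m,f(15,28),35).round(1),onz(m,f(698,28),35).round(1))
print("yellow slot far",onz(m,f(89,85),35).round(1),onz(m,f(165,85),35).round(1))
print("blue slot far",onz(m,f(555,83),35).round(1),onz(m,f(630,83),35).round(1))
T=m["cam_to_world"]; 
# leaf far end top: body top z = tip+43.5 ; tip~83.4-49.8
zt=83.4-49.8+43.5
print("leaf far end top",onz(m,f(357,118),zt).round(1),onz(m,f(403,118),zt).round(1), "tabtop",onz(m,f(345,375),zt+41.5).round(1),onz(m,f(411,375),zt+41.5).round(1))
g=lambda x,y:((x+.5)/6-.5+200,(y+.5)/6-.5+130)
print("scene slot far end",onz(S,g(400,398),35).round(1), "leaf end", onz(S,g(397,325),zt).round(1),onz(S,g(408,320),zt).round(1),onz(S,g(385,328),zt).round(1))
E
```

```text
slot corners far [ 498.8 -126.4   35. ] [ 516.5 -125.6   35. ]
holder far corners [ 427.7 -116.5   35. ] [ 585.7 -109.    35. ]
yellow slot far [ 443.9 -128.9   35. ] [ 461.6 -128.1   35. ]
blue slot far [ 553.4 -123.4   35. ] [ 571.4 -122.5   35. ]
leaf far end top [ 506.2 -125.9   77.1] [ 515.1 -125.5   77.1] tabtop [ 505.5 -159.6  118.6] [ 516.  -159.2  118.6]
scene slot far end [ 506.5 -130.8   35. ] leaf end [ 504.6 -137.    77.1] [ 500.1 -136.4   77.1] [ 509.  -138.4   77.1]
```

```bash
python3 - <<'E'
from h import *
m=imaging.camera_model("wrist");S=imaging.camera_model("scene");D=imaging.camera_model("side")
f=lambda x,y:((x+.5)/3.3-.5+140,(y+.5)/3.3-.5+120)
g=lambda x,y:((x+.5)/6-.5+200,(y+.5)/6-.5+130)
d=lambda x,y:((x+.5)/6-.5+225,(y+.5)/6-.5+185)
print(m["cam_to_world"][:3,3])
print("top left far", tri([ray(m,f(357,118)),ray(S,g(408,320))]),"top right far",tri([ray(m,f(403,118)),ray(S,g(385,328))]))
print("top near-face L",tri([ray(m,f(351,157)),ray(S,g(408,320))]))
print("slot end", tri([ray(m,f(399,85)),ray(S,g(382,400))]))
E
```

```text
[503.49226209 -92.62329407 251.82901539]
top left far (array([ 507.27695436, -123.66844938,   98.56926453]), [np.float64(2.3127951720047677), np.float64(2.3127951720047286)]) top right far (array([ 515.64893915, -124.33067958,   98.85386291]), [np.float64(3.515171187176732), np.float64(3.515171187176678)])
top near-face L (array([ 505.11112269, -130.40507044,   89.61944611]), [np.float64(0.27731798204771424), np.float64(0.2773179820475727)])
slot end (array([ 516.86552193, -125.01621085,   49.95483761]), [np.float64(2.1455750125752524), np.float64(2.1455750125752933)])
```

```bash
python3 - <<'E'
from h import *
m=imaging.camera_model("wrist")
f=lambda x,y:((x+.5)/3.3-.5+140,(y+.5)/3.3-.5+120)
for uv,ys in [((377,157),(-129,-131,-133)),((378,377),(-152,-154,-156)),((378,282),(-152,-154,-156)),((378,118),(-129,-131,-133))]:
    o,d=ray(m,f(*uv))
    for y in ys: print(uv,(o+d*(y-o[1])/d[1]).round(1))
s=imaging.camera("side")  # same pose
E
```

```text
(377, 157) [ 509.7 -129.    95.8]
(377, 157) [ 510.  -131.    87.2]
(377, 157) [ 510.4 -133.    78.6]
(378, 377) [ 509.9 -152.   134. ]
(378, 377) [ 510.1 -154.   130. ]
(378, 377) [ 510.4 -156.   126. ]
(378, 282) [ 511.  -152.    96.3]
(378, 282) [ 511.3 -154.    91.1]
(378, 282) [ 511.5 -156.    85.8]
(378, 118) [ 510.9 -129.    59.6]
(378, 118) [ 511.4 -131.    49. ]
(378, 118) [ 511.8 -133.    38.4]
```

>>> carry_out:
  targets:
    - {"offset": [-3.5,1,0],"turn": 0}
    - {"offset": [0,0,-4],"turn": 0}
    - {"offset": [0,0,-3],"turn": 0}
    - {"offset": [0,0,-1],"turn": 0}

```text
time: 13.15
eef_pos: [507.9, -174.3, 72.9]
eef_rot: [3.114, 0.013, 1.62]
force: [-0.7, 1.2, -1.5]
gripper_width: 9.9
```

```bash
python3 - <<'E'
from h import *
m=imaging.camera_model("wrist")
w=imaging.camera("wrist")[:,:,::-1]
cv2.imwrite("pics/c10.png",cv2.resize(w[120:300,140:360],None,fx=3.3,fy=3.3,interpolation=cv2.INTER_CUBIC))
E
```

```text
(no output)
```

View pics/c10.png

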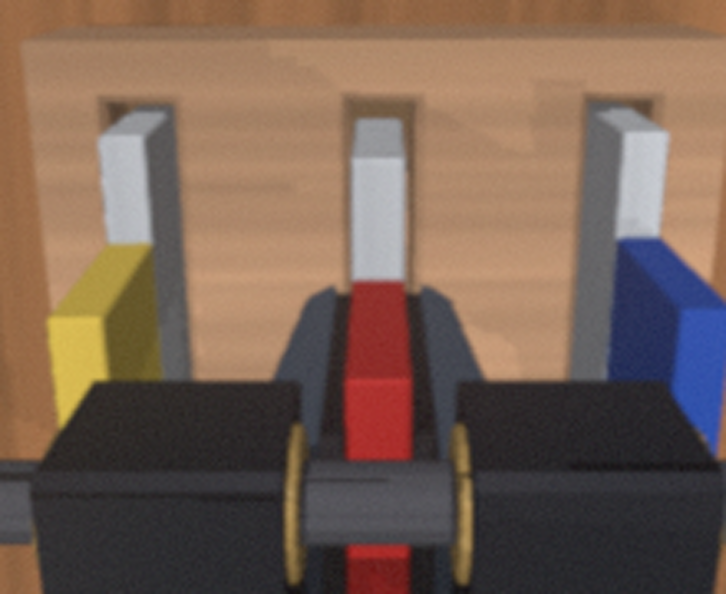

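>>> carry_out:
  targets:
    - {"offset": [0.3,0,-4],"turn": 0}
    - {"offset": [0,0,-4],"turn": 0}
    - {"offset": [0,0,-3],"turn": 0}

```text
time: 13.5
eef_pos: [508.5, -174.4, 61.1]
eef_rot: [3.113, 0.013, 1.62]
force: [-0.3, -0.6, -1.9]
gripper_width: 9.7
```

>>> carry_out:
  targets:
    - {"offset": [0,0,-4],"turn": 0}
    - {"offset": [0,0,-2],"turn": 0}
    - {"offset": [0,0,-1],"turn": 0}

```text
time: 13.8
eef_pos: [508.3, -174.3, 52.9]
eef_rot: [3.114, 0.012, 1.621]
force: [-0.2, -0.1, -1.0]
gripper_width: 10.0
```

>>> carry_out:
  targets:
    - {"offset": [2,0,-0.3],"turn": 0}
    - {"offset": [2,0,-0.3],"turn": 0}
    - {"offset": [1,0,-0.3],"turn": 0}

```text
time: 14.1
eef_pos: [511.9, -174.0, 51.7]
eef_rot: [3.117, 0.011, 1.621]
force: [-8.6, -1.8, 3.4]
gripper_width: 9.8
```

>>> carry_out:
  targets:
    - {"offset": [1,0,0],"turn": 0}
    - {"offset": [1.2,0,0],"turn": 0}
    - {"offset": [1.2,0,0],"turn": 0}
    - {"offset": [1.2,0,0],"turn": 0}

```text
time: 14.5
eef_pos: [512.1, -173.4, 51.2]
eef_rot: [3.127, 0.01, 1.622]
force: [-7.0, -3.0, 1.2]
gripper_width: 10.2
```

>>> carry_out:
  targets:
    - {"offset": [1.2,-0.3,0],"turn": 0}
    - {"offset": [1.2,-0.3,0],"turn": 0}
    - {"offset": [1.2,-0.3,0],"turn": 0}
    - {"offset": [1.2,-0.3,0],"turn": 0}
    - {"offset": [1.0,-0.3,0],"turn": 0}

```text
time: 15.0
eef_pos: [512.5, -173.4, 50.7]
eef_rot: [3.138, 0.006, 1.623]
force: [-4.7, -0.7, 2.2]
gripper_width: 9.8
```

>>> carry_out:
  targets:
    - {"offset": [-1.5,0,-1],"turn": 0}
    - {"offset": [-0.5,0,-1],"turn": 0}
    - {"offset": [0,0,-1],"turn": 0}

```text
time: 15.3
eef_pos: [510.9, -173.6, 47.8]
eef_rot: [3.137, 0.006, 1.623]
force: [-1.1, -0.3, -0.9]
gripper_width: 10.2
```

>>> carry_out:
  targets:
    - {"offset": [0,0,-1],"turn": 0}
    - {"offset": [0,0,-1],"turn": 0}
    - {"offset": [0,0,-1],"turn": 0}

```text
time: 15.6
eef_pos: [511.2, -173.3, 46.4]
eef_rot: [3.136, 0.006, 1.623]
force: [-8.4, 4.2, 33.5]
gripper_width: 10.1
```

>>> carry_out:
  targets:
    - {"offset": [0,0,0.5],"turn": 0}
    - {"offset": [0,0,0],"turn": 0}
    - {"offset": [0,0,0],"turn": 0}
    - {"offset": [0,0,15],"turn": 0}
    - {"offset": [0,0,25],"turn": 0}
    - {"offset": [5,0,12],"turn": 0}
    - {"offset": [23,1,0],"turn": 0}
    - {"offset": [18,1,0],"turn": 0}
    - {"offset": [0,0,0],"turn": 0}
  grip: 0.1

```text
time: 16.5
eef_pos: [558.8, -171.4, 100.9]
eef_rot: [3.135, 0.007, 1.622]
force: [0.7, 0.2, -0.2]
gripper_width: 41.2
```

```bash
python3 - <<'E'
from h import *
s=sensors.sense();print(s["eef_pos"],s["eef_rot"])
m=imaging.camera_model("wrist")
w=imaging.camera("wrist")[:,:,::-1]
cv2.imwrite("pics/w4.png",w)
E
```

```text
[ 558.79634433 -171.37844172  100.91231189] [3.13546461 0.00661962 1.62210351]
```

View pics/w4.png

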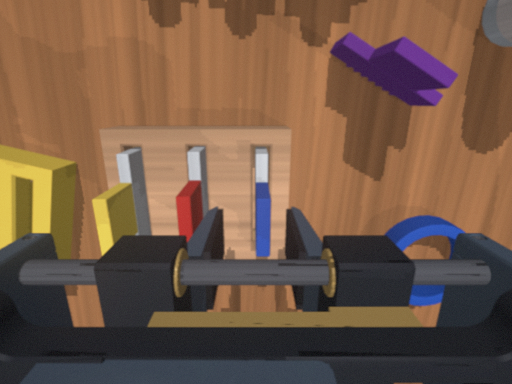

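>>> carry_out:
  targets:
    - {"offset": [5,0,-6],"turn": 0}
    - {"offset": [0,0,-14],"turn": 0}
    - {"offset": [0,0,-12],"turn": 0}
    - {"offset": [0,0,-3],"turn": 0}
    - {"offset": [0,0,0],"turn": 0}

```text
time: 17.05
eef_pos: [559.7, -170.9, 62.3]
eef_rot: [3.14, 0.005, 1.621]
force: [-0.5, -0.0, 0.9]
gripper_width: 41.4
```

>>> carry_out:
  targets:
    - {"offset": [4,-1,-2],"turn": 0}
    - {"offset": [0,0,0],"turn": 0}

```text
time: 17.25
eef_pos: [564.0, -172.1, 60.4]
eef_rot: [3.14, 0.005, 1.621]
force: [0.3, 0.0, 0.6]
gripper_width: 40.7
```

>>> carry_out:
  targets:
    - {"offset": [0,0,0],"turn": 0}
    - {"offset": [0,0,0],"turn": 0}
    - {"offset": [0,0,0],"turn": 0}
    - {"offset": [0,0,0],"turn": 0}
  grip: 1

```text
time: 17.65
eef_pos: [564.6, -172.4, 61.4]
eef_rot: [3.139, 0.005, 1.621]
force: [-0.0, 0.5, -0.4]
gripper_width: 12.2
```

>>> carry_out:
  targets:
    - {"offset": [0,0,0],"turn": 0}
    - {"offset": [0,0,20],"turn": 0}
    - {"offset": [0,0,30],"turn": 0}
    - {"offset": [0,0,40],"turn": 0}
    - {"offset": [0,5,30],"turn": 0}
    - {"offset": [3,25,8],"turn": -0.01}
    - {"offset": [4,30,0],"turn": -0.01}
    - {"offset": [4,30,0],"turn": -0.01}
    - {"offset": [4,30,0],"turn": -0.01}
    - {"offset": [4,30,0],"turn": -0.01}
    - {"offset": [4,30,0],"turn": -0.01}
    - {"offset": [4,30,0],"turn": -0.01}
    - {"offset": [4,30,0],"turn": -0.01}
    - {"offset": [4,30,0],"turn": -0.01}
    - {"offset": [4,25,0],"turn": -0.01}
    - {"offset": [2,10,0],"turn": -0.01}
    - {"offset": [0,0,0],"turn": 0}
    - {"offset": [0,0,0],"turn": 0}

```text
time: 19.45
eef_pos: [602.6, 144.0, 193.8]
eef_rot: [3.141, 0.005, 1.505]
force: [-0.1, 0.4, -0.9]
gripper_width: 9.7
```

>>> carry_out:
  targets:
    - {"offset": [3,2,-10],"turn": 0}
    - {"offset": [0.5,0,-12],"turn": 0}
    - {"offset": [0,0,-2],"turn": 0}
    - {"offset": [0,0,0],"turn": 0}

```text
time: 19.85
eef_pos: [605.9, 142.7, 167.0]
eef_rot: [-3.14, 0.006, 1.502]
force: [-0.2, 0.2, -0.6]
gripper_width: 9.7
```

>>> carry_out:
  targets:
    - {"offset": [0.5,0,-6],"turn": 0.002}
    - {"offset": [0,0,-6],"turn": 0}
    - {"offset": [0,0,-4],"turn": 0}
    - {"offset": [0,0,-2],"turn": 0}
    - {"offset": [0,0,0],"turn": 0}

```text
time: 20.35
eef_pos: [606.3, 142.1, 147.3]
eef_rot: [-3.14, 0.006, 1.504]
force: [-0.3, -1.0, -1.0]
gripper_width: 10.1
```

>>> carry_out:
  targets:
    - {"offset": [0,0.3,-2],"turn": 0}
    - {"offset": [0,0,-1],"turn": 0}
    - {"offset": [0,0,-1],"turn": 0}
    - {"offset": [0,0,-0.7],"turn": 0}

```text
time: 20.75
eef_pos: [606.7, 142.6, 142.8]
eef_rot: [-3.141, 0.006, 1.504]
force: [0.2, 0.8, -1.2]
gripper_width: 9.6
```

>>> carry_out:
  targets:
    - {"offset": [-0.2,0,-1],"turn": 0}
    - {"offset": [-0.1,0,-0.8],"turn": 0}

```text
time: 20.95
eef_pos: [606.7, 143.0, 141.2]
eef_rot: [3.141, 0.005, 1.504]
force: [-0.6, 1.6, 0.6]
gripper_width: 10.2
```

>>> carry_out:
  targets:
    - {"offset": [-0.1,0,-0.8],"turn": 0}
    - {"offset": [-0.1,0,-0.6],"turn": 0}

```text
time: 21.15
eef_pos: [606.7, 143.4, 140.0]
eef_rot: [3.14, 0.004, 1.504]
force: [0.3, 2.3, 0.8]
gripper_width: 9.5
```

>>> carry_out:
  targets:
    - {"offset": [-0.1,0.2,-1],"turn": 0}
    - {"offset": [-0.1,0,-0.8],"turn": 0}

```text
time: 21.35
eef_pos: [606.7, 143.8, 138.3]
eef_rot: [3.14, 0.004, 1.504]
force: [-0.1, 4.7, 2.1]
gripper_width: 10.1
```

>>> carry_out:
  targets:
    - {"offset": [-0.1,0.4,-1],"turn": 0}
    - {"offset": [-0.1,0.3,-0.8],"turn": 0}

```text
time: 21.55
eef_pos: [606.9, 144.2, 137.5]
eef_rot: [3.139, 0.005, 1.504]
force: [-6.8, -1.5, 20.3]
gripper_width: 10.0
```

>>> carry_out:
  targets:
    - {"offset": [-0.2,1.5,0.3],"turn": 0}
    - {"offset": [-0.1,1,0],"turn": 0}

```text
time: 21.75
eef_pos: [606.6, 145.6, 138.0]
eef_rot: [3.138, 0.006, 1.504]
force: [1.6, -6.1, 1.8]
gripper_width: 10.0
```

```bash
python3 - <<'E'
from h import *
d=imaging.camera("side")[:,:,::-1]
cv2.imwrite("pics/c11.png",cv2.resize(d[100:200,145:275],None,fx=6,fy=6,interpolation=cv2.INTER_CUBIC))
E
```

```text
(no output)
```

View pics/c11.png

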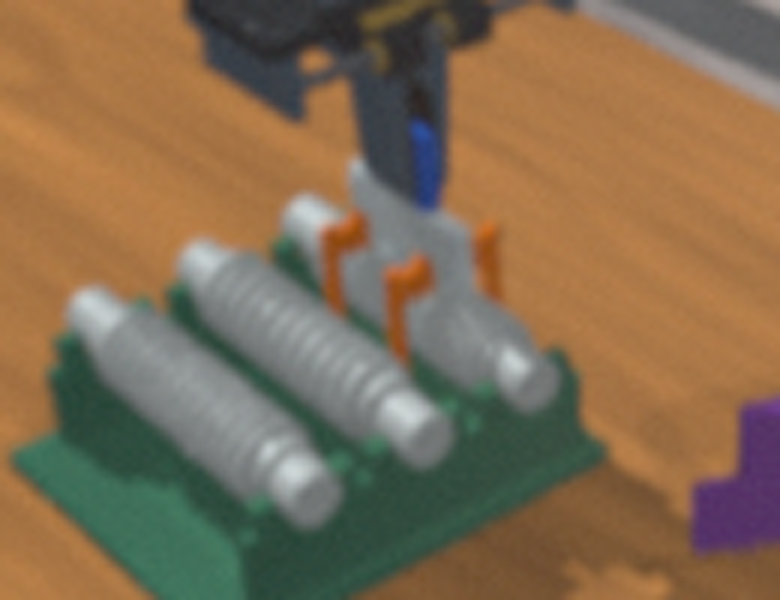

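>>> carry_out:
  targets:
    - {"offset": [0,-0.5,15],"turn": 0}
    - {"offset": [0,0,25],"turn": 0}
    - {"offset": [-2,-10,15],"turn": 0.005}
    - {"offset": [-3.5,-30,0],"turn": 0.01}
    - {"offset": [-3.5,-30,0],"turn": 0.01}
    - {"offset": [-3.5,-30,0],"turn": 0.01}
    - {"offset": [-3.5,-30,0],"turn": 0.01}
    - {"offset": [-3.5,-30,0],"turn": 0.01}
    - {"offset": [-3.5,-30,0],"turn": 0.01}
    - {"offset": [-3.5,-30,0],"turn": 0.01}
    - {"offset": [-3.5,-30,0],"turn": 0.01}
    - {"offset": [-3.5,-30,0],"turn": 0.01}
    - {"offset": [-3,-25,0],"turn": 0.01}
    - {"offset": [0,0,0],"turn": 0.005}
    - {"offset": [0,0,0],"turn": 0}

```text
time: 23.3
eef_pos: [560.5, -178.5, 191.6]
eef_rot: [-3.138, 0.009, 1.622]
force: [0.4, -0.2, -0.9]
gripper_width: 9.9
```

>>> carry_out:
  targets:
    - {"offset": [4,3,-15],"turn": 0}
    - {"offset": [0,0,-25],"turn": 0}
    - {"offset": [0,0,-30],"turn": 0}
    - {"offset": [0,0,-10],"turn": 0}
    - {"offset": [0,0,0],"turn": 0}

```text
time: 23.8
eef_pos: [564.4, -173.1, 110.2]
eef_rot: [-3.139, 0.01, 1.624]
force: [0.3, -0.6, -1.6]
gripper_width: 9.9
```

>>> carry_out:
  targets:
    - {"offset": [0,0.5,-10],"turn": -0.002}
    - {"offset": [0,0,-8],"turn": 0}
    - {"offset": [0,0,-2],"turn": 0}
    - {"offset": [0,0,0],"turn": 0}

```text
time: 24.2
eef_pos: [565.8, -172.4, 91.4]
eef_rot: [3.141, 0.011, 1.622]
force: [-0.3, -0.7, -1.6]
gripper_width: 10.1
```

```bash
python3 - <<'E'
from h import *
w=imaging.camera("wrist")[:,:,::-1]
cv2.imwrite("pics/c12.png",cv2.resize(w[120:300,80:340],None,fx=3,fy=3,interpolation=cv2.INTER_CUBIC))
E
```

```text
(no output)
```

View pics/c12.png

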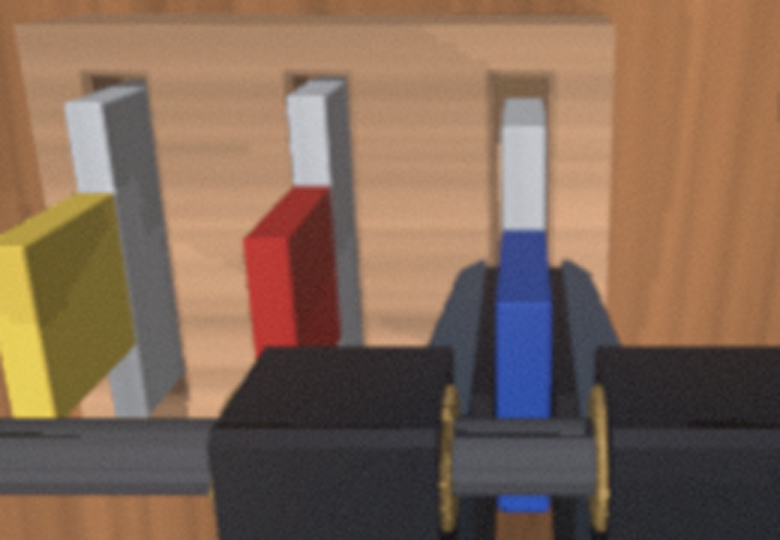

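>>> carry_out:
  targets:
    - {"offset": [-1.2,0,-4],"turn": 0}
    - {"offset": [-0.2,0,-5],"turn": 0}
    - {"offset": [-0.2,0,-3],"turn": 0}

```text
time: 24.55
eef_pos: [564.9, -172.8, 79.9]
eef_rot: [3.139, 0.012, 1.622]
force: [0.1, -1.1, -2.5]
gripper_width: 9.9
```

>>> carry_out:
  targets:
    - {"offset": [-0.2,0,-4],"turn": 0}
    - {"offset": [-0.1,0,-3],"turn": 0}
    - {"offset": [-0.1,0,-2],"turn": 0}

```text
time: 24.85
eef_pos: [564.3, -172.8, 69.8]
eef_rot: [3.139, 0.012, 1.622]
force: [0.2, 0.7, -1.7]
gripper_width: 9.8
```

>>> carry_out:
  targets:
    - {"offset": [0,0,-3.5],"turn": 0}
    - {"offset": [0,0,-2],"turn": 0}
    - {"offset": [0,0,-1],"turn": 0}
    - {"offset": [0,0,-0.7],"turn": 0}

```text
time: 25.25
eef_pos: [564.2, -172.8, 61.7]
eef_rot: [3.14, 0.012, 1.622]
force: [-0.4, -0.3, -0.6]
gripper_width: 10.2
```

>>> carry_out:
  targets:
    - {"offset": [0,0,-1],"turn": 0}
    - {"offset": [0,0,-0.7],"turn": 0}

```text
time: 25.45
eef_pos: [564.5, -173.2, 61.3]
eef_rot: [3.139, 0.012, 1.622]
force: [-4.1, 1.7, 15.1]
gripper_width: 10.0
```

>>> carry_out:
  targets:
    - {"offset": [0,0,0.5],"turn": 0}
    - {"offset": [0,0,0],"turn": 0}
    - {"offset": [0,0,0],"turn": 0}
    - {"offset": [0,0,15],"turn": 0}
    - {"offset": [0,0,25],"turn": 0}
    - {"offset": [-10,0,10],"turn": 0}
    - {"offset": [-30,-1,0],"turn": 0}
    - {"offset": [-35,-1,0],"turn": 0}
    - {"offset": [-25,-1,0],"turn": 0}
    - {"offset": [0,0,0],"turn": 0}
  grip: 0.1

```text
time: 26.45
eef_pos: [458.8, -175.3, 112.6]
eef_rot: [3.138, 0.013, 1.623]
force: [0.4, -0.3, -0.5]
gripper_width: 40.9
```

```bash
python3 - <<'E'
from h import *
s=sensors.sense();print(s["eef_pos"],s["eef_rot"])
w=imaging.camera("wrist")[:,:,::-1]
cv2.imwrite("pics/w5.png",w)
E
```

```text
[ 458.75968756 -175.25067884  112.55620088] [3.13846868 0.0125998  1.62335804]
```

View pics/w5.png

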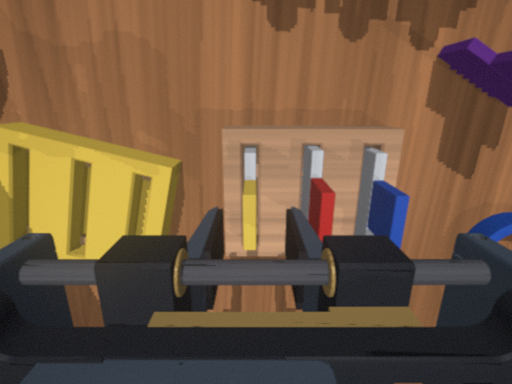

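>>> carry_out:
  targets:
    - {"offset": [-3,-2,-12],"turn": 0}
    - {"offset": [0,0,-18],"turn": 0}
    - {"offset": [0,0,-10],"turn": 0}
    - {"offset": [0,0,-3],"turn": 0}
    - {"offset": [0,0,0],"turn": 0}

```text
time: 27.0
eef_pos: [460.2, -178.4, 68.5]
eef_rot: [3.134, 0.015, 1.623]
force: [-0.4, -0.1, 0.1]
gripper_width: 41.1
```

>>> carry_out:
  targets:
    - {"offset": [-4,0.5,-6],"turn": 0}
    - {"offset": [0,0,-2.5],"turn": 0}
    - {"offset": [0,0,0],"turn": 0}

```text
time: 27.3
eef_pos: [456.7, -178.0, 60.1]
eef_rot: [3.132, 0.016, 1.624]
force: [0.3, 0.2, -0.2]
gripper_width: 41.2
```

>>> carry_out:
  targets:
    - {"offset": [0,0,0],"turn": 0}
    - {"offset": [0,0,0],"turn": 0}
    - {"offset": [0,0,0],"turn": 0}
    - {"offset": [0,0,0],"turn": 0}
    - {"offset": [0,0,0],"turn": 0}
  grip: 1

```text
time: 27.8
eef_pos: [457.1, -178.2, 60.8]
eef_rot: [3.131, 0.016, 1.624]
force: [0.4, 0.2, -1.4]
gripper_width: 9.8
```

>>> carry_out:
  targets:
    - {"offset": [0,0,20],"turn": 0}
    - {"offset": [0,0,30],"turn": 0}
    - {"offset": [0,0,40],"turn": 0}
    - {"offset": [0,5,35],"turn": 0}
    - {"offset": [12,25,10],"turn": -0.01}
    - {"offset": [14,30,0],"turn": -0.01}
    - {"offset": [14,30,0],"turn": -0.01}
    - {"offset": [14,30,0],"turn": -0.01}
    - {"offset": [14,30,0],"turn": -0.01}
    - {"offset": [14,30,0],"turn": -0.01}
    - {"offset": [14,30,0],"turn": -0.01}
    - {"offset": [14,30,0],"turn": -0.01}
    - {"offset": [14,30,0],"turn": -0.01}
    - {"offset": [14,30,0],"turn": -0.01}
    - {"offset": [7,10,0],"turn": -0.01}
    - {"offset": [0,0,0],"turn": 0}
    - {"offset": [0,0,0],"turn": 0}

```text
time: 29.5
eef_pos: [603.4, 145.1, 200.7]
eef_rot: [3.133, 0.016, 1.507]
force: [0.8, 0.2, -1.4]
gripper_width: 9.8
```

>>> carry_out:
  targets:
    - {"offset": [2,8,-10],"turn": 0}
    - {"offset": [0.3,0,-16],"turn": -0.003}
    - {"offset": [0,0,-4],"turn": 0}
    - {"offset": [0,0,0],"turn": 0}

```text
time: 29.9
eef_pos: [604.6, 150.8, 168.8]
eef_rot: [3.134, 0.016, 1.501]
force: [0.1, -0.2, -0.9]
gripper_width: 9.9
```

>>> carry_out:
  targets:
    - {"offset": [1.3,0,-6],"turn": 0.003}
    - {"offset": [0.3,0,-6],"turn": 0}
    - {"offset": [0,0,-6],"turn": 0}
    - {"offset": [0,0,-2],"turn": 0}
    - {"offset": [0,0,0],"turn": 0}

```text
time: 30.4
eef_pos: [606.5, 150.1, 147.9]
eef_rot: [3.133, 0.016, 1.504]
force: [0.1, -0.2, -0.8]
gripper_width: 10.2
```

>>> carry_out:
  targets:
    - {"offset": [0,0,-2.5],"turn": 0}
    - {"offset": [-0.1,0,-1.5],"turn": 0}
    - {"offset": [-0.1,0,-1],"turn": 0}
    - {"offset": [-0.1,0,-0.7],"turn": 0}

```text
time: 30.8
eef_pos: [606.5, 150.2, 142.3]
eef_rot: [3.133, 0.016, 1.504]
force: [0.5, 0.0, -1.2]
gripper_width: 9.8
```

>>> carry_out:
  targets:
    - {"offset": [-0.1,0,-0.8],"turn": 0}
    - {"offset": [-0.1,0,-0.6],"turn": 0}

```text
time: 31.0
eef_pos: [606.6, 150.2, 141.7]
eef_rot: [3.132, 0.016, 1.504]
force: [-3.5, -1.7, 10.5]
gripper_width: 9.8
```

>>> carry_out:
  targets:
    - {"offset": [-0.1,-1.3,-0.2],"turn": 0}
    - {"offset": [-0.1,-1.3,-0.3],"turn": 0}
    - {"offset": [-0.1,-1.3,-0.4],"turn": 0}
    - {"offset": [-0.1,-1.3,-0.4],"turn": 0}

```text
time: 31.4
eef_pos: [606.9, 146.4, 141.7]
eef_rot: [3.129, 0.013, 1.504]
force: [-2.8, 9.6, 6.2]
gripper_width: 9.5
```

>>> carry_out:
  targets:
    - {"offset": [-0.1,-1.3,-0.3],"turn": 0}
    - {"offset": [-0.1,-1.3,-0.3],"turn": 0}
    - {"offset": [-0.1,-1.3,-0.3],"turn": 0}
    - {"offset": [-0.1,-1.3,-0.3],"turn": 0}

```text
time: 31.8
eef_pos: [606.6, 142.9, 141.5]
eef_rot: [3.128, 0.009, 1.504]
force: [-2.3, 8.7, 6.3]
gripper_width: 9.9
```

>>> carry_out:
  targets:
    - {"offset": [-0.1,-1.3,-0.3],"turn": 0}
    - {"offset": [-0.1,-1.3,-0.3],"turn": 0}
    - {"offset": [-0.1,-1,-0.3],"turn": 0}

```text
time: 32.1
eef_pos: [606.5, 141.8, 141.5]
eef_rot: [3.127, 0.005, 1.504]
force: [-1.6, 8.9, 7.4]
gripper_width: 9.9
```

>>> carry_out:
  targets:
    - {"offset": [0,1,15],"turn": 0}
    - {"offset": [0,0,25],"turn": 0}
    - {"offset": [-7,-10,15],"turn": 0.005}
    - {"offset": [-13.5,-30,0],"turn": 0.01}
    - {"offset": [-13.5,-30,0],"turn": 0.01}
    - {"offset": [-13.5,-30,0],"turn": 0.01}
    - {"offset": [-13.5,-30,0],"turn": 0.01}
    - {"offset": [-13.5,-30,0],"turn": 0.01}
    - {"offset": [-13.5,-30,0],"turn": 0.01}
    - {"offset": [-13.5,-30,0],"turn": 0.01}
    - {"offset": [-13.5,-30,0],"turn": 0.01}
    - {"offset": [-13.5,-30,0],"turn": 0.01}
    - {"offset": [-12,-25,0],"turn": 0.01}
    - {"offset": [0,0,0],"turn": 0.005}
    - {"offset": [0,0,0],"turn": 0}

```text
time: 33.6
eef_pos: [448.4, -180.0, 195.8]
eef_rot: [3.133, 0.01, 1.621]
force: [0.3, 0.8, -1.1]
gripper_width: 9.9
```

>>> carry_out:
  targets:
    - {"offset": [6,1,-15],"turn": 0}
    - {"offset": [0,0,-25],"turn": 0}
    - {"offset": [0,0,-30],"turn": 0}
    - {"offset": [0,0,-10],"turn": 0}
    - {"offset": [0,0,0],"turn": 0}

```text
time: 34.1
eef_pos: [454.4, -177.3, 114.5]
eef_rot: [3.131, 0.012, 1.623]
force: [0.7, -0.3, -1.0]
gripper_width: 9.7
```

>>> carry_out:
  targets:
    - {"offset": [1,-0.5,-10],"turn": -0.002}
    - {"offset": [0,0,-10],"turn": 0}
    - {"offset": [0,0,-4],"turn": 0}
    - {"offset": [0,0,0],"turn": 0}

```text
time: 34.5
eef_pos: [456.9, -177.9, 90.9]
eef_rot: [3.128, 0.013, 1.621]
force: [-0.0, 0.7, -1.7]
gripper_width: 9.9
```

```bash
python3 - <<'E'
from h import *
w=imaging.camera("wrist")[:,:,::-1]
cv2.imwrite("pics/c13.png",cv2.resize(w[120:300,180:440],None,fx=3,fy=3,interpolation=cv2.INTER_CUBIC))
E
```

```text
(no output)
```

View pics/c13.png

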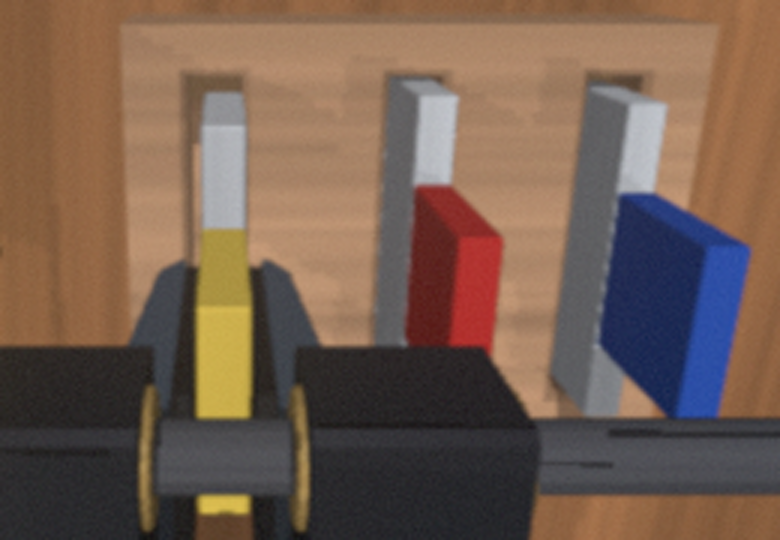

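>>> carry_out:
  targets:
    - {"offset": [-2.6,0,-2],"turn": 0}
    - {"offset": [-0.3,0,-4],"turn": 0}
    - {"offset": [-0.2,0,-4],"turn": 0}

```text
time: 34.85
eef_pos: [454.3, -178.4, 81.7]
eef_rot: [3.126, 0.015, 1.621]
force: [-0.7, 0.2, -0.9]
gripper_width: 9.6
```

>>> carry_out:
  targets:
    - {"offset": [-0.2,0,-4],"turn": 0}
    - {"offset": [-0.2,0,-3],"turn": 0}
    - {"offset": [-0.2,0,-2],"turn": 0}

```text
time: 35.15
eef_pos: [453.5, -178.4, 71.6]
eef_rot: [3.126, 0.014, 1.621]
force: [0.1, -1.1, -1.2]
gripper_width: 9.9
```

>>> carry_out:
  targets:
    - {"offset": [0,0,-4],"turn": 0}
    - {"offset": [2,0,-1],"turn": 0}
    - {"offset": [2,0,0],"turn": 0}
    - {"offset": [1.2,0,0],"turn": 0}
    - {"offset": [1.2,-0.3,-0.2],"turn": 0}
    - {"offset": [1.2,-0.3,-0.2],"turn": 0}

```text
time: 35.75
eef_pos: [457.5, -177.9, 64.8]
eef_rot: [3.135, 0.012, 1.622]
force: [-6.0, -1.1, 2.8]
gripper_width: 9.8
```

>>> carry_out:
  targets:
    - {"offset": [1.2,-0.3,-0.2],"turn": 0}
    - {"offset": [1.0,-0.3,-0.2],"turn": 0}
    - {"offset": [-1.5,0,-1],"turn": 0}
    - {"offset": [-0.5,0,-1.5],"turn": 0}

```text
time: 36.15
eef_pos: [456.0, -177.9, 61.8]
eef_rot: [3.139, 0.01, 1.623]
force: [-0.3, 0.2, -0.3]
gripper_width: 9.9
```

>>> carry_out:
  targets:
    - {"offset": [0,0,-1],"turn": 0}
    - {"offset": [0,0,-0.8],"turn": 0}
    - {"offset": [0,0,-0.6],"turn": 0}

```text
time: 36.45
eef_pos: [456.1, -177.2, 60.5]
eef_rot: [3.138, 0.01, 1.622]
force: [-4.3, 4.1, 14.7]
gripper_width: 10.1
```

Yellow is seated. I'll release it, rise and go back to blue.

>>> carry_out:
  targets:
    - {"offset": [0,0,0.5],"turn": 0}
    - {"offset": [0,0,0],"turn": 0}
    - {"offset": [0,0,0],"turn": 0}
    - {"offset": [0,0,15],"turn": 0}
    - {"offset": [0,0,25],"turn": 0}
    - {"offset": [10,1,10],"turn": 0}
    - {"offset": [30,1,0],"turn": 0}
    - {"offset": [35,1,0],"turn": 0}
    - {"offset": [25,1,0],"turn": 0}
    - {"offset": [0,0,0],"turn": 0}
  grip: 0.1

```text
time: 37.45
eef_pos: [560.1, -173.3, 113.4]
eef_rot: [3.136, 0.01, 1.621]
force: [0.1, -0.9, 0.1]
gripper_width: 41.0
```

```bash
python3 - <<'E'
from h import *
s=sensors.sense();print(s["eef_pos"],s["eef_rot"])
w=imaging.camera("wrist")[:,:,::-1]
cv2.imwrite("pics/w6.png",w)
E
```

```text
[ 560.06423071 -173.26600555  113.36644802] [3.13584902 0.0104018  1.62094952]
```

View pics/w6.png

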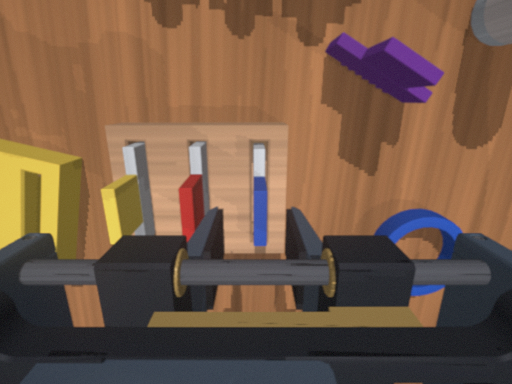

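>>> carry_out:
  targets:
    - {"offset": [5,0,-15],"turn": 0}
    - {"offset": [0,0,-20],"turn": 0}
    - {"offset": [0,0,-12],"turn": 0}
    - {"offset": [0,0,-3],"turn": 0}
    - {"offset": [0,0,0],"turn": 0}

```text
time: 38.0
eef_pos: [559.9, -172.9, 58.7]
eef_rot: [3.141, 0.008, 1.62]
force: [-0.8, -0.1, 0.8]
gripper_width: 41.4
```

>>> carry_out:
  targets:
    - {"offset": [4,0,1],"turn": 0}
    - {"offset": [0,0,0],"turn": 0}

```text
time: 38.2
eef_pos: [564.1, -173.1, 60.4]
eef_rot: [3.14, 0.009, 1.62]
force: [1.2, -0.3, 0.3]
gripper_width: 41.0
```

>>> carry_out:
  targets:
    - {"offset": [0,0,0],"turn": 0}
    - {"offset": [0,0,0],"turn": 0}
    - {"offset": [0,0,0],"turn": 0}
    - {"offset": [0,0,0],"turn": 0}
    - {"offset": [0,0,0],"turn": 0}
  grip: 1

```text
time: 38.7
eef_pos: [565.0, -173.4, 61.9]
eef_rot: [3.138, 0.01, 1.62]
force: [0.5, 0.7, -1.2]
gripper_width: 10.1
```

>>> carry_out:
  targets:
    - {"offset": [0,0,20],"turn": 0}
    - {"offset": [0,0,30],"turn": 0}
    - {"offset": [0,0,40],"turn": 0}
    - {"offset": [0,5,30],"turn": 0}
    - {"offset": [3,25,8],"turn": -0.01}
    - {"offset": [4,30,0],"turn": -0.01}
    - {"offset": [4,30,0],"turn": -0.01}
    - {"offset": [4,30,0],"turn": -0.01}
    - {"offset": [4,30,0],"turn": -0.01}
    - {"offset": [4,30,0],"turn": -0.01}
    - {"offset": [4,30,0],"turn": -0.01}
    - {"offset": [4,30,0],"turn": -0.01}
    - {"offset": [4,30,0],"turn": -0.01}
    - {"offset": [5,25,0],"turn": -0.01}
    - {"offset": [3,10,0],"turn": -0.01}
    - {"offset": [0,0,0],"turn": 0}
    - {"offset": [0,0,0],"turn": 0}

```text
time: 40.4
eef_pos: [604.9, 143.0, 193.5]
eef_rot: [-3.141, 0.009, 1.503]
force: [0.6, -0.0, -0.9]
gripper_width: 9.7
```

>>> carry_out:
  targets:
    - {"offset": [1.2,3,-10],"turn": 0}
    - {"offset": [0.2,0,-12],"turn": 0}
    - {"offset": [0,0,-2],"turn": 0}
    - {"offset": [0,0,0],"turn": 0}

```text
time: 40.8
eef_pos: [605.8, 142.7, 166.8]
eef_rot: [-3.14, 0.01, 1.501]
force: [-0.2, -0.3, -1.1]
gripper_width: 9.9
```

>>> carry_out:
  targets:
    - {"offset": [0.4,1.5,-6],"turn": 0.002}
    - {"offset": [0,0.5,-6],"turn": 0}
    - {"offset": [0,0,-4],"turn": 0}
    - {"offset": [0,0,-2],"turn": 0}
    - {"offset": [0,0,0],"turn": 0}

```text
time: 41.3
eef_pos: [606.2, 144.4, 147.1]
eef_rot: [-3.139, 0.01, 1.502]
force: [-0.2, 0.0, -1.9]
gripper_width: 9.8
```

>>> carry_out:
  targets:
    - {"offset": [0,0,-3],"turn": 0}
    - {"offset": [-0.1,0,-2],"turn": 0}
    - {"offset": [-0.1,0,-1.2],"turn": 0}
    - {"offset": [-0.1,0,-1],"turn": 0}

```text
time: 41.7
eef_pos: [606.2, 144.5, 139.8]
eef_rot: [-3.14, 0.01, 1.502]
force: [0.0, -0.0, -1.7]
gripper_width: 10.2
```

Already below crest level with no force, so blue is entering the grooves. I'll go on down to the floor.

>>> carry_out:
  targets:
    - {"offset": [-0.1,0,-1],"turn": 0}
    - {"offset": [0,0,-0.8],"turn": 0}
    - {"offset": [0,0,-0.6],"turn": 0}

```text
time: 42.0
eef_pos: [606.2, 144.5, 138.0]
eef_rot: [-3.141, 0.01, 1.502]
force: [-5.4, -1.4, 13.2]
gripper_width: 9.8
```

>>> carry_out:
  targets:
    - {"offset": [0,0,0.3],"turn": 0}
    - {"offset": [0,0,0],"turn": 0}
    - {"offset": [0,0,0],"turn": 0}
    - {"offset": [0,0,15],"turn": 0}
    - {"offset": [0,0,25],"turn": 0}
    - {"offset": [0,0,30],"turn": 0}
    - {"offset": [0,-20,15],"turn": 0}
    - {"offset": [-5,-30,0],"turn": 0}
    - {"offset": [-5,-30,0],"turn": 0}
    - {"offset": [0,0,0],"turn": 0}
    - {"offset": [0,0,0],"turn": 0}
  grip: 0.1

```text
time: 43.1
eef_pos: [595.9, 62.5, 227.0]
eef_rot: [3.141, 0.01, 1.504]
force: [0.1, -0.5, 1.1]
gripper_width: 41.0
```

```bash
python3 - <<'E'
from h import *
s=sensors.sense();print(s["eef_pos"],s["force"])
for n in ["wrist","side","scene"]:
    a=imaging.camera(n)[:,:,::-1]; cv2.imwrite(f"pics/{n}9.png",a)
    if n=="side": cv2.imwrite("pics/c14.png",cv2.resize(a[90:270,140:320],None,fx=3.3,fy=3.3,interpolation=cv2.INTER_CUBIC))
    if n=="scene": cv2.imwrite("pics/c15.png",cv2.resize(a[140:380,190:420],None,fx=2.5,fy=2.5,interpolation=cv2.INTER_CUBIC))
E
```

```text
[595.9488522   62.46736538 227.00595153] [ 0.08635276 -0.47190892  1.07568755]
```

View pics/wrist9.png

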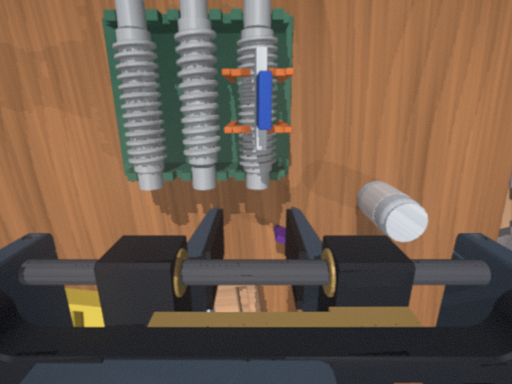

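View pics/c14.png

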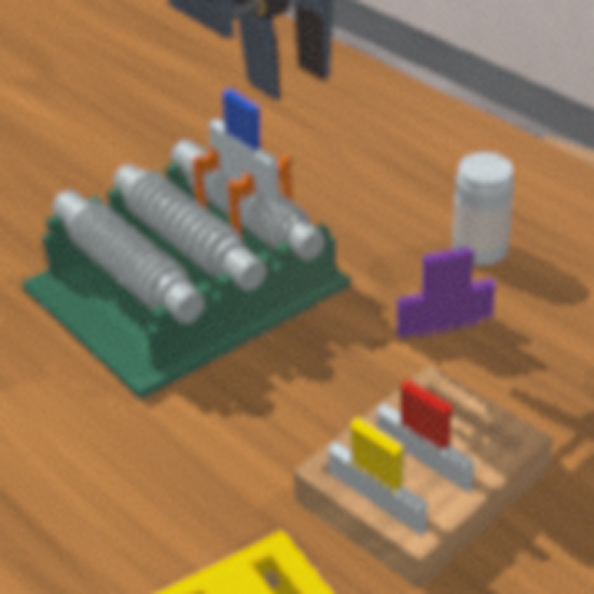

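View pics/c15.png

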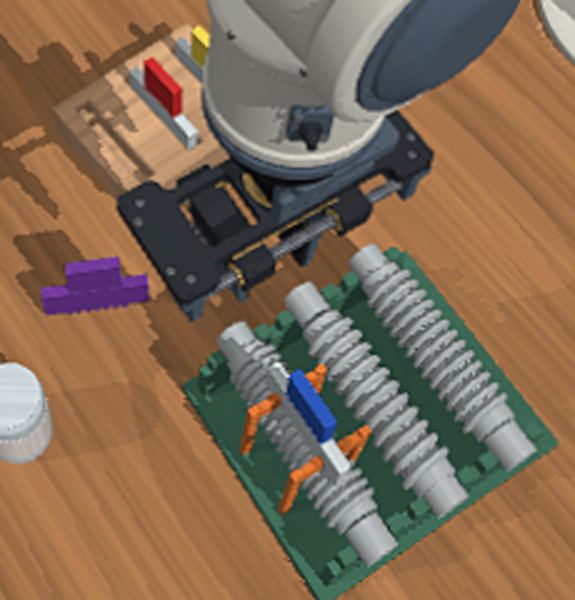

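```bash
python3 - <<'E'
from h import *
m=imaging.camera_model("wrist");S=imaging.camera_model("scene");D=imaging.camera_model("side")
def top(n,y0,y1,x0,x1):
    a=cv2.imread(f"pics/{n}9.png");h=cv2.cvtColor(a,cv2.COLOR_BGR2HSV);k=cv2.inRange(h,(105,150,50),(125,255,255))
    k[:y0]=0;k[y1:]=0;k[:,:x0]=0;k[:,x1:]=0
    M=cv2.moments(k,True);return (M["m10"]/M["m00"],M["m01"]/M["m00"])
s=top("scene",270,330,290,340);d=top("side",110,140,200,225);print(s,d)
print(tri([ray(S,s),ray(D,d)]))
for z in (151.5,156.5): print(z,proj(S,[606,145.5,z]),proj(D,[606,145.5,z]))
E
```

```text
(314.2043010752688, 302.3584229390681) (212.78125, 125.58333333333333)
(array([608.92631747, 145.32302059, 152.14692653]), [np.float64(2.295985354416565), np.float64(2.2959853544167443)])
151.5 [314.20766387 301.50906622] [211.19992101 126.08134637]
156.5 [314.53132502 300.58852631] [211.07647831 124.59331479]
```

The tab middle triangulates to z ≈ 152. Fully meshed would give about 151 and riding on the crests about 156, so blue is down on the groove floor. Handing in.

```bash
python3 -c "
from bench import hand_in,sensors
print(sensors.sense()['time']);print(hand_in())"
```

```text
43.25
the job is handed in; nothing more can be done
None
```

The blue leaf is the one that meshes, and it is standing fully meshed on the gauged spindle. Red and yellow are standing in their slots in the wooden holder. I handed in at 43.25 s.

- **Trials:** I tried all three leaves, in the order red, blue, yellow. Red and yellow stayed at crest level (tooth tips about 91 mm) along the thread. Blue sank to about 87 mm both times and pushed back when nudged sideways.
- **Force on the spindle:** the highest reading after any move on the spindle was about 20 N.
- **Last checks:** the pictures show blue upright between the gates, and red and yellow upright in the holder. The tape was not in the final close-ups. The arm made no contact with it, the can or the screwdriver in any reading. The middle of the blue tab measured about 152 mm high, where meshed would be about 151 mm and unmeshed about 156 mm. The two camera views disagreed by about 2.3 mm.
- **What went wrong:** on its first return, red caught the rim of its holder slot with a reading of 40 N at the end of the move and slid up about 10–14 mm in the grip. I backed off, re-centred it from the wrist camera and seated it, with a reading of about 34 N as it bottomed.
- **Tilt:** the tool tilted by up to 0.03 rad along the way. I pushed it back lightly against the slot walls.

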